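# Run a batch of sauce pots through the leak tester

## Robot

A 7-joint arm with a two-finger parallel gripper is mounted at the origin on the work surface. World frame = base frame: x ahead of the robot, y to its left, z up, the work surface at z = 0. Lengths are in mm, angles in rad, forces in N, time in s.
With the tool pointing down it reaches from about 400 to 900 mm from the base axis. Payload 5.5 kg.
Tool frame: the origin (TCP) lies midway between the tips of the shut fingers; the grasp point (between the pads) lies env.tcp_to_grasp behind it (env.tcp_to_grasp is the distance from the TCP to the grasp point, in mm); z points along the fingers, y is the line along which they close (so a half turn about z gives the same grasp; the last joint's range is limited). The gripper opens to 85 mm and grips with 20 to 120 N. Pads are 22 mm wide; open, the fingers measure 114 mm over their backs; the gripper's body (76 mm by 85 mm) begins 54 mm behind the grasp point. The pads swing forward as they close: fully open they stand 13 mm farther back than shut.
Start: joints at [-0.954, 0.501, -0.427, 1.55, 0.221, 1.138, -0.21], TCP at [225.165, 609.754, 231.31] pointing down, gripper open.
Joint ranges: [-2.88, 2.88], [-0.31, 2.03], [-1.54, 1.56], [0.2, 2.42], [-1.41, 4.55], [0.19, 2.02], [-2.57, 2.57]. Speed limits (rad/s): [2.57, 2.57, 3.14, 3.14, 3.14, 3.14, 3.14].

## Interface

Orientations are given as a unit quaternion [x, y, z, w].
In Python, from cell import env gives the robot as it stands. The module is installed in compiled form; this text tells all that it offers.
- The arm moves only by the shell command python3 -m crank 'ROWS' [FORCE]. ROWS is JSON, a list of rows, each a list of 7 numbers: the turn, a rotation vector about the tool's x, y, z in degrees, then the shift along the tool's x, y, z in mm, then the opening, from 0 (shut) to 1 (fully open). A call has 1 to 10 rows; each row is the pose to reach, as a shift and turn from the pose commanded when the call began, along the tool's axes at that moment; what a row does not reach only later rows make up. A row lasts 1/12 s, in which the tool goes at most 41.7 mm and 7.16 degrees, less where a joint would pass 70% of its speed; a pose out of reach is approached as far as the arm can. A call with a gripper value outside its range is refused whole. The fingers move at their own pace and stop on an object; FORCE is the grip in N (left out, the last holds). Time passes only in rows, so rows that repeat a pose let the fingers close. It gives the time, the measured TCP pose, the force, the opening and the grip force at its end, in the units of the state.
- env.sense(): the state, without advancing time (a new reading comes with each control period).
- env.snapshot(name): name is "scene" or "top"; returns (picture, depth): 480x640x3 uint8, red, green, blue; 480x640 float32, mm along the optical axis (not along the pixel's ray), 0 where there is no reading.
- env.get_calibration(name): a dict with "fx", "fy", "cx", "cy" (pixels), "origin" and "orientation" of the camera in the world. Camera axes: x right, y up, looking along -z (the intrinsics and any distortion apply to the point x, -y, -z); pixel columns grow to the right and rows downward; lengths in mm; the calibration is good to about 2 mm. A picture is of the moment at which its call begins. get_calibration takes no time and is no camera call.
- env.hand_in(): hands the job in; it is judged then, once.
Trained networks look in the newest picture that a camera, given by its name, has taken for a name from the list of things; names that differ only in an ending like _2 or _b are one class to them, and where a whole thing is asked for, a point or a joint stands for the part that bears it (a point fixed in the world has none). Each returns a list of dicts, best first, with "conf" (0 to 1); they miss things now and then, are a little off and sometimes report something else, mostly with a low value. They report only what shows in the picture. A call takes as long as a camera call. They do not tell look-alikes from the thing itself.
- env.outline_of(camera, target): "region" (480x640 bool, what is visible of it) and "bbox" ([left, top, right, bottom] in pixels, round what is visible of it).
- env.tip_of(camera, target): "at" ([column, row] in pixels: a listed point, or the origin of a listed thing).
The state is a dict: "t": time; "q": joint angles; "qvel": joint speeds; "joint_torque": joint torques, N m; "ee_pos": TCP position; "tcp_rot": TCP orientation; "force": force on the tool from outside, world axes, zero at the start; "torque": the same for the moment, N m; "grip_width": opening from 0.0 (shut) to 1.0 (fully open); "grip_force": force on a finger pad.
Only numpy, scipy, OpenCV 4.12 (cv2) and the standard library are available. Lean on these libraries where they do the work, as an engineer would, in place of code of your own. Each camera call takes 0.05 s, during which the arm holds its last target. There are 200 camera calls.

## Task

The leak tester still holds a pot from the last run: take it out and stand it upright on the dark wooden board, midway between the two squat jars, and stand every pot waiting on the bench upright on the floor of the tester's tray. Then press the tester's lid fully shut, past its catch, and only after that turn the air valve's lever until it lies in line with the brass set pointer underneath it. Do not shift the jars or the other things on the bench.

Things in the scene. Friction and masses are not known exactly. Their poses are not given: they have to be found in the camera images.
- tester: white leak tester, fixed. Its open tray is 190 mm (x) by 230 mm (y) outside, 60 mm high, walls and floor 10 mm thick: the inner floor (170 by 210 mm) is 10 mm above the bench. Origin: centre of the tray's underside. Lid hinge on its +x side; front, with the catch, on its -x side. A console 70 mm wide, 50 mm high adjoins the tray's -y end
- lid (a joint): lid, a plate 8 mm thick, 204 mm deep from the hinge, 230 mm wide. Hinge axis along the tester's y at its x = +95 mm, 60.5 mm above the bench, in the plane of the lid's underside. Value in rad: 0 shut, 1.57 upright; starts open at 1.7 to 1.95, leaning outwards; stop at 2.05. The stiff hinge holds it at any angle (5 N at the edge moves it)
- lid_edge (a point): middle of the lid's free front edge, half way through its thickness, 204 mm from the hinge. A lip 24 mm tall, 90 mm wide hangs there from the underside. The last 17 mm of its way down run over a spring catch: about 10 to 15 N, pressed down near this edge, snaps the lid home, where it stays
- board: dark wooden board fixed on the bench, 90 mm (x) by 230 mm (y), 8 mm thick; origin at the centre of its underside
- board_mid (a point): centre of the board's upper face, midway between the two jars
- jar1: squat amber jar with a brass-coloured lid, 62 mm in diameter, 62 mm tall, loose, standing on the board; origin at the centre of its underside. Not to be shifted
- jar2: like jar1, at the other end of the board, 152 mm centre to centre from jar1
- tested_pot: closed sauce pot, an upright cylinder 56 mm in diameter and 40 mm tall, clear with dark filling and a white screw lid, 120 g; origin at the centre of its underside, z up. At the start it stands in the tester's tray: the pot from the last run
- pot1: closed sauce pot, an upright cylinder 56 mm in diameter and 40 mm tall, clear with dark filling and a white screw lid, 120 g; origin at the centre of its underside, z up. Starts waiting on the bench (may be absent: two to four are present)
- pot2: closed sauce pot, an upright cylinder 56 mm in diameter and 40 mm tall, clear with dark filling and a white screw lid, 120 g; origin at the centre of its underside, z up. Starts waiting on the bench (may be absent: two to four are present)
- pot3: closed sauce pot, an upright cylinder 56 mm in diameter and 40 mm tall, clear with dark filling and a white screw lid, 120 g; origin at the centre of its underside, z up. Starts waiting on the bench (may be absent: two to four are present)
- pot4: closed sauce pot, an upright cylinder 56 mm in diameter and 40 mm tall, clear with dark filling and a white screw lid, 120 g; origin at the centre of its underside, z up. Starts waiting on the bench (may be absent: two to four are present)
- valve: fixed steel air valve on the bench: base block 90 by 90 mm, 30 mm high, with a dial on top; origin at the centre of its underside, the stem is its z axis. A pipe stub sticks out 40 mm to its -y
- lever (a joint): black valve lever turning about the valve's z axis: angle in rad from the valve's x axis, anticlockwise from above positive, 0 closed to 1.57 open; starts at 0 to 0.2, stays where left (0.22 N m to turn). A bar 14 mm wide, its underside 60 mm and its top 76 mm above the bench, reaching 100 mm out from the axis; hub of radius 16 mm
- lever_tip (a point): middle of the lever's outer end, 100 mm from the axis, 68 mm above the bench
- set_pointer (a joint): flat brass pointer under the lever, on the same axis and with the same zero and sense as the lever; shows the angle wanted, 0.7 to 1.2 rad, and stays put. 37 mm above the bench, reaching 120 mm out from the axis, 20 mm beyond the lever
- set_pointer_tip (a point): outer tip of the brass set pointer, 120 mm from the axis
- scale: bystander: black pocket scale 70 by 115 by 18 mm, loose on the bench
- tube_rack: bystander: white rack with glass tubes, 60 by 170 mm, 96 mm tall, loose on the bench
- sauce_bottle: bystander: dark sauce bottle 66 mm in diameter, 200 mm tall, loose on the bench
Mind the look-alikes: they are no part of the job. Leave any pink look-alike of the tested_pot alone. Leave any purple look-alike of the pot3 alone.

How it is judged:
By the outcome, as a careful person would: the job done as asked, in the order asked, and still so for the second after the job is handed in, with the robot touching nothing.
Of pot1, pot2, pot3, pot4 only 2 to 4 are there at a start; the rules pass over those that are not, and their reading is None.
At some moment in a run one of pot1, pot2, pot3, pot4 may be knocked a few centimetres aside while the robot is not near it.
It also fails if it takes over 210 s, if anything falls off the work surface, if the arm or the gripper's body presses on something with over 40 N, if the wrist force passes 120 N, or if a joint passes its speed limit or range.

## Working session

There is one attempt and no reset: what is moved stays moved. The work goes in short steps, Python scripts to look and compute and a shell command to move; the robot and the scene stay as the last step left them, time stands still between calls to the robot, and variables do not carry over. Pictures are saved under pics/ and viewed, at most 14 in all, crops included, and the job is handed in when it is done.

```bash
mkdir -p pics; ls; cat > h.py <<'E'
import numpy as np, cv2
from scipy.spatial.transform import Rotation as R
from cell import env
def snap(c,name=None):
    im,d=env.snapshot(c)
    if name: cv2.imwrite(f'pics/{name}.png',im[:,:,::-1])
    return im,d
def cal(c):
    k=env.get_calibration(c); return k,np.array(k['origin']),R.from_quat(k['orientation']).as_matrix()
def ray(c,uv):
    k,o,M=cal(c); u,v=uv
    return o,M@np.array([(u-k['cx'])/k['fx'],-(v-k['cy'])/k['fy'],-1.])
def at_depth(c,uv,d):
    o,r=ray(c,uv); return o+r*d
def at_z(c,uv,z):
    o,r=ray(c,uv); return o+r*(z-o[2])/r[2]
def cloud(c,d):
    k,o,M=cal(c); v,u=np.mgrid[:480,:640]
    P=np.stack([(u-k['cx'])/k['fx']*d,-(v-k['cy'])/k['fy']*d,-d],-1)@M.T+o
    P[d<=0]=np.nan; return P
def proj(c,p):
    k,o,M=cal(c); q=M.T@(np.array(p)-o); return k['cx']+k['fx']*q[0]/-q[2],k['cy']-k['fy']*q[1]/-q[2]
E
python3 - <<'E'
from h import *
np.set_printoptions(precision=3,suppress=True)
s=env.sense()
for k in s: print(k,np.round(s[k],3))
print(env.tcp_to_grasp)
for c in('scene','top'):
    print(env.get_calibration(c)); im,d=snap(c,c+'0'); print((d>0).mean())
E
```

```text
pics
t 0.0
q [-0.954  0.502 -0.427  1.551  0.221  1.138 -0.21 ]
qvel [-0.     0.    -0.    -0.001  0.002 -0.001  0.001]
joint_torque [  0.    -56.952  -5.816 -28.093   0.011   0.012  -0.   ]
ee_pos [225.002 609.095 230.262]
tcp_rot [ 0.176  0.984 -0.001 -0.   ]
force [-0.793  0.306  0.637]
torque [ 0.024 -0.052  0.045]
grip_force 0.0
grip_width 1.0
18.700000000000003
{'fx': 584.7208484131115, 'fy': 584.7208484131115, 'cx': 319.1416770799663, 'cy': 236.12429448562648, 'origin': array([1245.751,  903.238,  837.638]), 'orientation': array([0.155, 0.445, 0.827, 0.305])}
0.9958333333333333
{'fx': 564.0042503651506, 'fy': 564.0042503651506, 'cx': 319.818077058138, 'cy': 235.00844793572446, 'origin': array([ 384.974,   28.351, 1435.23 ]), 'orientation': array([-0.027,  0.036,  0.714, -0.699])}
0.9959733072916667
```

View pics/scene0.png

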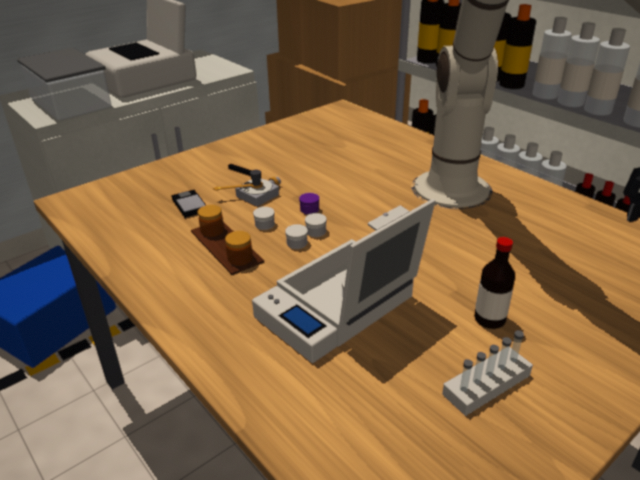

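View pics/top0.png

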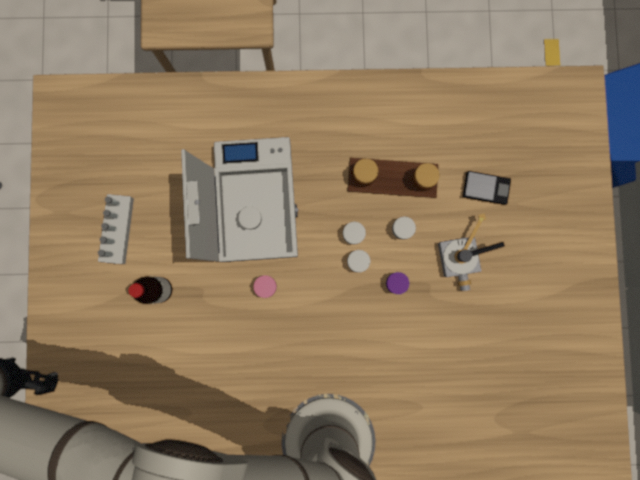

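The top view shows three white pots at (354,233), (404,228) and (359,262). The tested pot is in the tray at (250,218), and the jars are at (366,172) and (427,176). The look-alikes are purple (398,284) and pink (264,287). Next I measure from both views.

```bash
cat > meas.py <<'E'
from h import *
np.set_printoptions(precision=1,suppress=True)
ims={c:snap(c) for c in('top','scene')}
cl={c:cloud(c,ims[c][1]) for c in ims}
for t in ['tested_pot','pot1','jar1','board','tester','valve','lever','set_pointer','lid','scale']:
  for c in ims:
    for o in env.outline_of(c,t):
      if o['conf']<.3: continue
      m=o['region']; P=cl[c][m]; P=P[~np.isnan(P).any(1)]
      zt=np.percentile(P[:,2],95); T=P[P[:,2]>zt-5]
      col=np.median(ims[c][0][m],0)
      print(t,c,round(o['conf'],2),o['bbox'],'ztop %.1f'%zt,'topc',T[:,:2].mean(0),'mid',(T[:,:2].min(0)+T[:,:2].max(0))/2,'ext',np.ptp(T[:,:2],axis=0),col)
for t in ['lid_edge','board_mid','lever_tip','set_pointer_tip','tested_pot','valve','tester','board','jar1']:
  for c in ims:
    for o in env.tip_of(c,t):
      if o['conf']<.3: continue
      u=np.array(o['at']); z={'lever_tip':68,'set_pointer_tip':37,'board_mid':8,'tested_pot':10}.get(t,0)
      print(t,c,round(o['conf'],2),u,at_z(c,u,z))
E
python3 meas.py
```

```text
tested_pot top 0.68 [254.8, 276.0, 279.5, 299.6] ztop 45.6 topc [383.5 148.8] mid [385.1 147.5] ext [51.6 51.6] [178. 114. 129.]
tested_pot top 0.61 [237.6, 208.7, 262.8, 229.8] ztop 55.2 topc [553.5 182.6] mid [555.3 182.5] ext [52.6 54.7] [172. 168. 158.]
tested_pot top 0.38 [346.6, 161.0, 439.7, 198.5] ztop 14.0 topc [ 651.2 -175.1] mid [ 656.2 -180.4] ext [105.9 233.3] [80. 50. 34.]
tested_pot scene 0.63 [228.4, 164.3, 258.3, 179.3] ztop 80.3 topc [ 458.2 -363. ] mid [ 457.4 -375.8] ext [ 42.9 104.2] [33. 29. 28.]
pot1 top 0.97 [390.0, 216.7, 411.8, 242.3] ztop 45.5 topc [ 522.3 -199.4] mid [ 523.4 -199.4] ext [52.9 52.4] [176. 171. 162.]
pot1 top 0.81 [383.6, 275.2, 410.8, 295.8] ztop 45.7 topc [ 385.3 -179.4] mid [ 385.  -179.5] ext [51.7 51.6] [105.  59. 120.]
pot1 top 0.59 [340.4, 219.7, 364.9, 247.7] ztop 45.4 topc [512.6 -75.2] mid [511.3 -75.1] ext [52.5 52.1] [175. 170. 161.]
pot1 top 0.55 [347.3, 249.2, 370.7, 274.1] ztop 45.7 topc [443.3 -84.1] mid [442.6 -85.2] ext [54.4 52.1] [175. 171. 162.]
pot1 scene 0.95 [285.6, 225.6, 306.3, 252.8] ztop 42.5 topc [514.9 -72.6] mi
[... 4261 characters left out ...]
85.  149.8  10. ]
tested_pot scene 0.58 [352.8 296.7] [557.2 179.9  10. ]
valve top 0.87 [456.7 255.6] [ 452.6 -340.1    0. ]
valve scene 0.62 [254.8 195. ] [ 450.8 -351.3    0. ]
valve scene 0.32 [264.8 223.7] [ 519.3 -206.1    0. ]
tester top 0.67 [261.4 215.5] [566.2 156.6   0. ]
board top 0.55 [392.8 175.9] [ 662.1 -183.7    0. ]
board scene 0.87 [227.1 247.1] [ 654.9 -179.6    0. ]
board scene 0.5 [297.7 244.1] [512.9 -72.5   0. ]
jar1 top 0.98 [422.6 179.4] [ 651.4 -260.5    0. ]
jar1 top 0.68 [363.4 175.8] [ 663.9 -107.7    0. ]
jar1 scene 0.94 [213.1 225.7] [ 628.7 -289.3    0. ]
jar1 scene 0.85 [241.5 261.7] [ 662.3 -103.5    0. ]
jar1 scene 0.56 [266.2 224.8] [ 519.7 -199.2    0. ]
```

```bash
python3 - <<'E'
import cv2,numpy as np
a=cv2.imread('pics/scene0.png')[150:330,160:440]; b=cv2.imread('pics/top0.png')[130:300,170:520]
a=cv2.resize(a,None,fx=1.9,fy=1.9*1,interpolation=3)[:340]; b=cv2.resize(b,None,fx=1.5,fy=1.5,interpolation=3)
W=max(a.shape[1],b.shape[1]); f=lambda x:cv2.copyMakeBorder(x,0,0,0,W-x.shape[1],0)
cv2.imwrite('pics/crop1.png',np.vstack([f(a),f(b)]))
E
```

```text
(no output)
```

View pics/crop1.png

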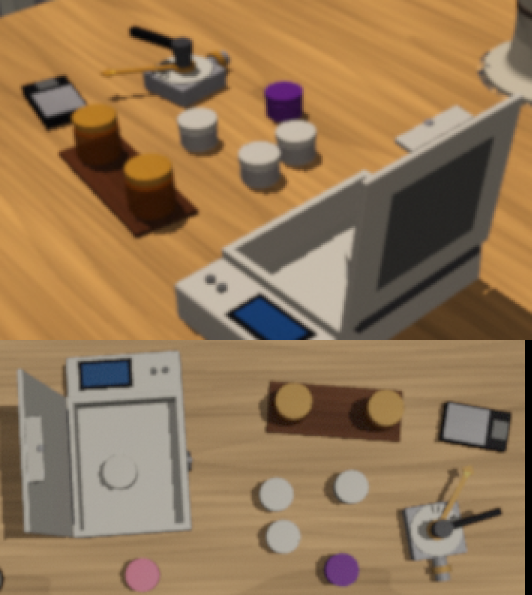

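The crop confirms three white pots in the open and a white pot in the tray, with the pink and purple ones clearly separate. The white piece behind the lid is the lid's lip. Next I fit the tester frame and the valve angles.

```bash
cat >> h.py <<'E'
def plan(p,yaw_y=None):
    """tool-frame shift/turn from the measured pose to TCP p (world), yaw_y = world bearing (deg) of the tool's y axis (mod 180)"""
    s=env.sense(); M=R.from_quat(s['tcp_rot']).as_matrix(); sh=M.T@(np.array(p,float)-s['ee_pos'])
    cur=np.degrees(np.arctan2(M[1,1],M[0,1])); dz=0 if yaw_y is None else -((yaw_y-cur+90)%180-90)
    tilt=np.degrees(np.arccos(-M[2,2]))
    print('shift',np.round(sh,1),'turn z %.1f'%dz,'| at',np.round(s['ee_pos'],1),'ybear %.1f tilt %.1f'%(cur,tilt),'t %.1f'%s['t'],'q7 %.2f'%s['q'][6])
E
python3 - <<'E'
from h import *
np.set_printoptions(precision=1,suppress=True)
for c in('top','scene'):
    im,d=snap(c); P=cloud(c,d)
    bench=P[(abs(P[...,0]-560)<60)&(abs(P[...,1]+20)<25)]; print(c,'bench z',np.nanmedian(bench[:,2]))
    o=np.nanmedian(bench[:,2])
    m=(P[...,2]-o>54)&(P[...,2]-o<63)&(P[...,0]>400)&(P[...,0]<740)&(P[...,1]>50)&(P[...,1]<300)
    r=cv2.minAreaRect(P[m][:,:2].astype(np.float32)); print('rim',r,cv2.boxPoints(r).round(1).tolist())
    m=(P[...,2]-o>6)&(P[...,2]-o<14)&(P[...,0]>400)&(P[...,0]<740)&(P[...,1]>80)&(P[...,1]<290)
    r=cv2.minAreaRect(P[m][:,:2].astype(np.float32)); print('floor',r, np.nanmedian(P[m][:,2]))
    for t,lo,hi in(('lever',60,90),('set_pointer',32,45),('valve',25,33)):
        m=(P[...,2]-o>lo)&(P[...,2]-o<hi)&(abs(P[...,0]-480)<150)&(abs(P[...,1]+370)<120)
        if t=='set_pointer': 
            hsv=cv2.cvtColor(im,cv2.COLOR_RGB2HSV); m&=(hsv[...,1]>90)&(P[...,0]>470)
        X=P[m][:,:2]; 
        if len(X)<5: print(t,len(X)); continue
        l=cv2.fitLine(X.astype(np.float32),cv2.DIST_HUBER,0,.01,.01).ravel()
        print(t,len(X),'bear',np.degrees(np.arctan2(l[1],l[0])),l[2:],X.min(0),X.max(0),cv2.minAreaRect(X.astype(np.float32)))
    # lid
    m=(P[...,2]>120)&(abs(P[...,0]-560)<150)&(abs(P[...,1]-290)<60)
    X=P[m]; u,sv,vt=np.linalg.svd(X-X.mean(0),full_matrices=False); print('lid',X.min(0),X.max(0),'normal',vt[2])
E
```

```text
top bench z 1.0016134520518563
rim ((597.9093017578125, 166.70684814453125), (290.7910461425781, 198.29505920410156), 2.7367074489593506) [[447.8999938964844, 258.79998779296875], [457.3999938964844, 60.70000076293945], [747.9000244140625, 74.5999984741211], [738.4000244140625, 272.70001220703125]]
floor ((553.0573120117188, 183.831787109375), (207.08224487304688, 306.9263610839844), 88.72333526611328) 10.97344033953982
lever 396 bear -78.6862 [ 459.4 -376.1] [ 432.9 -438.2] [ 629.5 -250.3] ((519.6519775390625, -316.3224792480469), (244.68463134765625, 102.84001159667969), 46.28426742553711)
set_pointer 151 bear -30.26334 [ 513. -377.] [ 471.6 -405.3] [ 619.6 -252.3] ((568.0592041015625, -339.3510437011719), (181.13851928710938, 89.68984985351562), 33.135520935058594)
valve 813 bear 8.083495 [ 428.1 -338.5] [ 365.  -466.6] [ 626.5 -251.5] ((509.514404296875, -380.4884338378906), (270.83941650390625, 201.59812927246094), 13.164071083068848)
lid [447.3 262.6 120. ] [677.8 302.1 272.4] normal [-0.   1.  -0.1]
scene bench z 0.7149550831699116
rim ((596.576904296875, 175.22576904296875), 
[... 228 characters left out ...]
7890625, 173.67626953125), (291.603271484375, 185.9281463623047), 2.181835412979126) 10.735367116264001
lever 281 bear -77.53347 [ 465.  -374.3] [ 436.4 -435.9] [ 629.9 -250.5] ((520.0833740234375, -317.270751953125), (242.24314880371094, 104.69047546386719), 46.35750961303711)
set_pointer 92 bear -29.701323 [ 511.1 -373.3] [ 470.9 -407.4] [ 554.4 -345.8] ((511.63092041015625, -376.394287109375), (23.098939895629883, 100.11048889160156), 63.93252182006836)
valve 331 bear 11.328069 [ 441.4 -323.4] [ 366.  -399.9] [ 629.6 -286.6] ((503.3017272949219, -342.5792541503906), (103.569580078125, 267.850341796875), 80.10311889648438)
lid [446.6 262.2 120. ] [680.  303.6 269.5] normal [-0.   1.  -0.1]
```

```bash
python3 -c "
from h import *
plan([556,184,385],-6)"; python3 -m crank '[[0,0,0,0,0,-155,1],[0,0,0,0,0,-155,1],[0,0,0,0,0,-155,1],[0,0,0,0,0,-155,1],[0,0,0,0,0,-155,1]]'; python3 -c "
from h import *
plan([556,184,385],-6)"
```

```text
shift [-457.9 -284.8 -153.7] turn z 75.7 | at [225.1 609.8 231.3] ybear 69.7 tilt 0.0 t 2.2 q7 -0.21
t: 2.62
ee_pos: [225.5, 612.8, 395.1]
tcp_rot: [0.176, 0.984, 0.007, 0.001]
force: [0.0, 0.7, 0.5]
grip_width: 1.001
grip_force: 0.0
shift [-458.6 -287.9    6.2] turn z 75.7 | at [225.5 612.8 395.1] ybear 69.7 tilt 0.8 t 2.6 q7 -0.17
```

```bash
python3 -m crank '[[0,0,76,-458,-288,0,1],[0,0,76,-458,-288,0,1],[0,0,76,-458,-288,0,1],[0,0,76,-458,-288,0,1],[0,0,76,-458,-288,0,1],[0,0,76,-458,-288,0,1],[0,0,76,-458,-288,0,1],[0,0,76,-458,-288,0,1],[0,0,76,-458,-288,0,1],[0,0,76,-458,-288,0,1]]'; python3 -c "
from h import *
plan([556,184,200],-6)"
```

```text
t: 3.45
ee_pos: [480.0, 277.6, 386.4]
tcp_rot: [0.721, 0.693, 0.0, 0.0]
force: [1.4, 0.5, -0.1]
grip_width: 1.0
grip_force: 0.0
shift [-90.6  79.5 186.4] turn z 3.8 | at [480.  277.6 386.4] ybear -2.2 tilt 0.0 t 3.5 q7 -0.63
```

```bash
python3 -m crank '[[0,0,4,-91,80,0,1],[0,0,4,-91,80,0,1],[0,0,4,-91,80,0,1],[0,0,4,-91,80,0,1],[0,0,4,-91,80,0,1],[0,0,4,-91,80,0,1]]'; python3 -c "
from h import *
im,d=snap('top','top1')
P=cloud('top',d)
for o in env.outline_of('top','tested_pot')[:3]: print(o['conf'],o['bbox'])
plan([556,184,15],-6)"
```

```text
t: 3.95
ee_pos: [555.7, 186.5, 385.9]
tcp_rot: [0.742, 0.67, -0.0, -0.001]
force: [-0.7, 0.3, 0.2]
grip_width: 0.999
grip_force: 0.0
0.48 [241.2, 208.3, 262.4, 226.2]
shift [ -4.    1.5 371.2] turn z 0.3 | at [555.2 187.8 386.2] ybear -5.7 tilt 0.1 t 4.0 q7 -0.47
```

```bash
python3 -m crank '[[0,0,0,-4,1,250,1],[0,0,0,-4,1,250,1],[0,0,0,-4,1,250,1],[0,0,0,-4,1,250,1],[0,0,0,-4,1,250,1],[0,0,0,-4,1,250,1],[0,0,0,-4,1,250,1],[0,0,0,-4,1,250,1],[0,0,0,-4,1,250,1]]'; python3 -c "
from h import *
plan([556,184,15],-6)
im,d=snap('scene','scene1'); cv2.imwrite('pics/c2.png',cv2.resize(im[100:360,240:500,::-1],None,fx=2.2,fy=2.2))"
```

```text
t: 4.8
ee_pos: [557.9, 183.5, 138.6]
tcp_rot: [0.742, 0.67, 0.001, 0.0]
force: [-0.0, -0.7, 0.7]
grip_width: 1.005
grip_force: 0.0
shift [ 1.000e-01 -2.200e+00  1.236e+02] turn z 0.2 | at [557.9 183.5 138.6] ybear -5.8 tilt 0.2 t 4.8 q7 -0.46
```

View pics/c2.png

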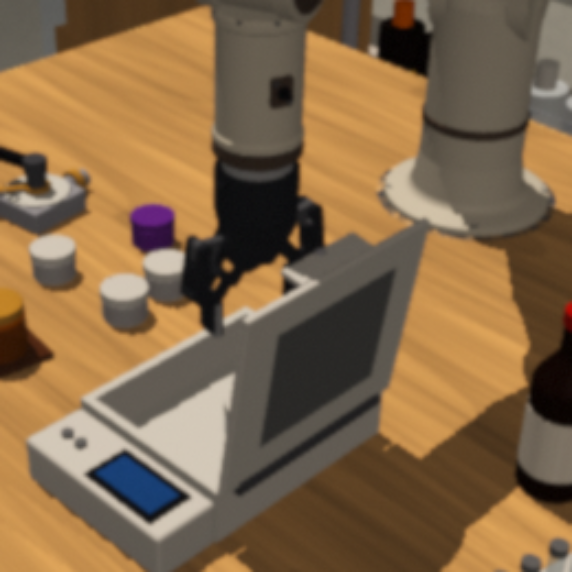

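The gripper hangs over the tray, clear of the lid, with its fingers at about (205,290) and (310,230) in the crop. I go down and grasp.

```bash
python3 -m crank '[[0,0,0,0,-1,60,1],[0,0,0,0,-1,90,1],[0,0,0,0,-2,122,1],[0,0,0,0,-2,122,1],[0,0,0,0,-2,122,1],[0,0,0,0,-2,122,0.3],[0,0,0,0,-2,122,0.3],[0,0,0,0,-2,122,0.3],[0,0,0,0,-2,122,0.3],[0,0,0,0,-2,122,0.3]]' 40; python3 -m crank '[[0,0,0,0,0,0,0.3],[0,0,0,0,0,0,0.3],[0,0,0,0,0,0,0.3]]'
```

```text
t: 5.68
ee_pos: [558.0, 183.2, 18.6]
tcp_rot: [0.743, 0.67, 0.003, 0.001]
force: [-0.3, 0.0, 8.1]
grip_width: 0.647
grip_force: 41.2
t: 5.93
ee_pos: [558.0, 183.2, 18.6]
tcp_rot: [0.743, 0.67, 0.003, 0.001]
force: [-1.4, -0.1, 9.7]
grip_width: 0.647
grip_force: 41.2
```

```bash
python3 -m crank '[[0,0,0,0,0,-40,0.3],[0,0,0,0,0,-80,0.3],[0,0,0,0,0,-120,0.3],[0,0,0,0,0,-160,0.3],[0,0,0,0,0,-180,0.3],[0,0,0,0,0,-180,0.3],[0,0,0,0,0,-180,0.3]]'; python3 -c "
from h import *
im,d=snap('scene'); cv2.imwrite('pics/c3.png',cv2.resize(im[60:320,240:500,::-1],None,fx=2.2,fy=2.2))
P=cloud('scene',d)
plan([656,-180,200],-6)"
```

```text
t: 6.52
ee_pos: [556.3, 182.5, 197.9]
tcp_rot: [0.743, 0.67, 0.003, 0.001]
force: [-0.7, 0.2, -1.8]
grip_width: 0.646
grip_force: 43.5
shift [-349.8  137.8   -4.4] turn z 0.1 | at [554.8 182.1 195.7] ybear -5.9 tilt 0.1 t 6.6 q7 -0.47
```

View pics/c3.png

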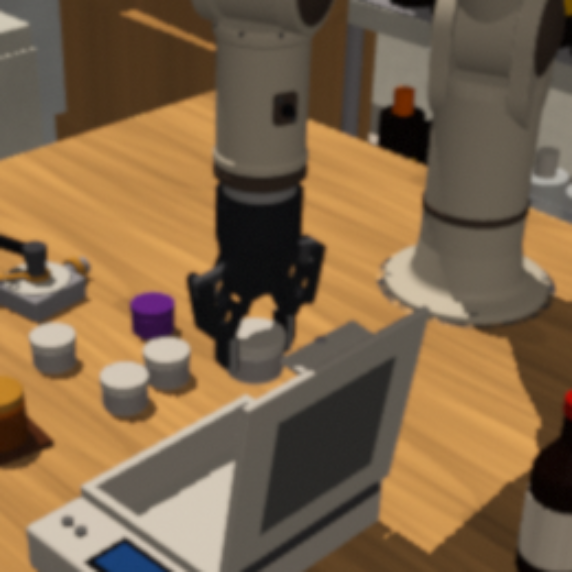

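```bash
python3 -c "
from h import *
np.set_printoptions(precision=1,suppress=True)
im,d=snap('scene'); P=cloud('scene',d); s=env.sense(); print(s['ee_pos'])
hsv=cv2.cvtColor(im,cv2.COLOR_RGB2HSV)
Q=P-s['ee_pos']
m=(abs(Q[...,0])<40)&(abs(Q[...,1])<40)&(Q[...,2]>-15)&(Q[...,2]<40)&(im.min(2)>70)
X=P[m]; print(m.sum(),X.min(0),X.max(0))
top=X[X[:,2]>np.percentile(X[:,2],90)-3]; print('top',len(top),top.min(0),top.max(0))
from scipy.optimize import least_squares
S=X[(X[:,2]<np.percentile(X[:,2],50))]
r=least_squares(lambda c:np.hypot(S[:,0]-c[0],S[:,1]-c[1])-28,[s['ee_pos'][0],s['ee_pos'][1]],loss='soft_l1'); print('cyl fit',r.x,r.x-s['ee_pos'][:2],len(S))
"
```

```text
[554.  181.7 194.2]
529 [523.2 158.7 186.2] [589.7 211.8 231.6]
top 248 [525.7 158.7 225.8] [580.4 211.3 231.6]
cyl fit [553.1 180.1] [-0.9 -1.6] 264
```

```bash
python3 -c "
from h import *
plan([657,-179,190],-6)"
python3 -m crank '[[0,0,0,-349,139,0,0.3],[0,0,0,-349,139,0,0.3],[0,0,0,-349,139,0,0.3],[0,0,0,-349,139,0,0.3],[0,0,0,-349,139,0,0.3],[0,0,0,-349,139,0,0.3],[0,0,0,-349,139,0,0.3],[0,0,0,-349,139,0,0.3],[0,0,0,-349,139,0,0.3],[0,0,0,-349,139,0,0.3]]'; python3 -m crank '[[0,0,0,0,0,0,0.3],[0,0,0,0,0,0,0.3]]' ; python3 -c "
from h import *
plan([657,-179,110],-6)"
```

```text
shift [-348.2  139.5    4.2] turn z 0.1 | at [554.  181.7 194.2] ybear -5.9 tilt 0.0 t 6.6 q7 -0.47
t: 7.45
ee_pos: [655.3, -192.6, 191.8]
tcp_rot: [0.747, 0.665, -0.004, 0.002]
force: [-0.3, -3.8, -0.9]
grip_width: 0.641
grip_force: 43.6
t: 7.62
ee_pos: [655.8, -179.1, 191.8]
tcp_rot: [0.743, 0.669, -0.001, -0.002]
force: [0.4, 1.2, -2.5]
grip_width: 0.647
grip_force: 43.6
shift [ 0.1  1.5 81.8] turn z 0.1 | at [ 655.8 -179.1  191.8] ybear -5.9 tilt 0.2 t 7.6 q7 0.17
```

Now I lower it and check its position relative to the jars before the last part.

```bash
python3 -m crank '[[0,0,0,0,1.5,35,0.3],[0,0,0,0,1.5,70,0.3],[0,0,0,0,1.5,100,0.3],[0,0,0,0,1.5,120,0.3],[0,0,0,0,1.5,120,0.3],[0,0,0,0,1.5,120,0.3],[0,0,0,0,1.5,120,0.3]]'; python3 -c "
from h import *
np.set_printoptions(precision=1,suppress=True)
im,d=snap('scene'); P=cloud('scene',d); s=env.sense()
cv2.imwrite('pics/c4.png',cv2.resize(im[130:290,150:310,::-1],None,fx=3.5,fy=3.5,interpolation=3))
Q=P-s['ee_pos']
m=(abs(Q[...,0])<40)&(abs(Q[...,1])<33)&(Q[...,2]>0)&(Q[...,2]<40)&(im.min(2)>60)&(np.ptp(im,axis=2)<50)
X=P[m]; print(m.sum(),X.min(0),X.max(0))
from scipy.optimize import least_squares
S=X[X[:,2]<np.percentile(X[:,2],60)]
r=least_squares(lambda c:np.hypot(S[:,0]-c[0],S[:,1]-c[1])-28,[s['ee_pos'][0],s['ee_pos'][1]],loss='soft_l1'); print('cyl fit',r.x,r.x-s['ee_pos'][:2],len(S))
for o in env.outline_of('scene','jar1')[:2]:
  X=P[o['region']]; T=X[X[:,2]>67]; print('jar',(T.min(0)+T.max(0))/2, np.ptp(T,axis=0),o['conf'])
plan([657,-179,18],-6)"
```

```text
t: 8.2
ee_pos: [659.8, -178.3, 75.5]
tcp_rot: [0.742, 0.671, 0.001, 0.0]
force: [-0.4, 0.2, -0.5]
grip_width: 0.643
grip_force: 43.6
399 [ 629.3 -206.1   76.5] [ 695.2 -147.2  115.4]
cyl fit [ 658.9 -179.7] [-1.4 -0.8] 239
jar [ 663.8 -103.7   70.9] [63.4 62.2  7.7] 0.91
jar [ 677.7 -250.5   71.1] [ 5.9 15.6  7.2] 0.64
shift [-0.1 -3.7 58.7] turn z 0.2 | at [ 660.5 -179.3   76.7] ybear -5.8 tilt 0.2 t 8.3 q7 0.18
```

View pics/c4.png

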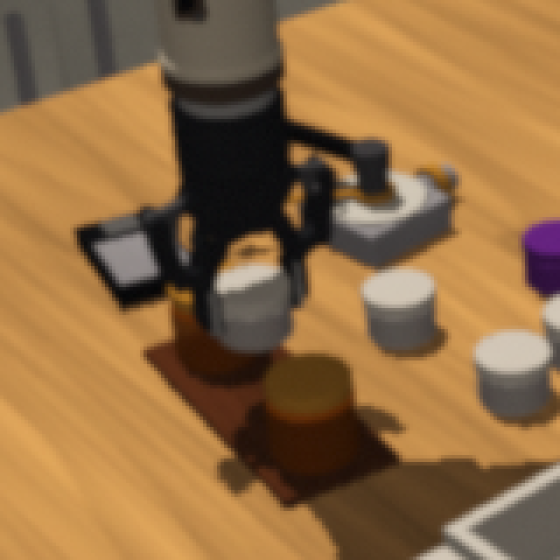

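The pot hangs centred between the jars. I lower it to the board and release.

```bash
python3 -m crank '[[0,0,0,0,-1,20,0.3],[0,0,0,0,-2,40,0.3],[0,0,0,0,-3,54,0.3],[0,0,0,0,-3,56,0.3],[0,0,0,0,-3,58,0.3],[0,0,0,0,-3,58,0.3],[0,0,0,0,-3,58,0.3],[0,0,0,0,-3,58,0.3]]'; python3 -c "
from h import *
plan([657,-179,17],-6)"
```

```text
t: 8.97
ee_pos: [656.7, -179.5, 17.4]
tcp_rot: [0.743, 0.67, 0.001, 0.001]
force: [0.2, -1.2, -1.7]
grip_width: 0.643
grip_force: 43.5
shift [0.5 0.2 0.4] turn z 0.1 | at [ 656.7 -179.5   17.4] ybear -5.9 tilt 0.1 t 9.0 q7 0.19
```

```bash
python3 -m crank '[[0,0,0,0,0,2,0.3],[0,0,0,0,0,3,0.3],[0,0,0,0,0,3,0.3]]'; python3 -m crank '[[0,0,0,0,0,0,0.9],[0,0,0,0,0,0,0.9],[0,0,0,0,0,0,0.9],[0,0,0,0,0,0,0.9],[0,0,0,0,0,-30,1],[0,0,0,0,0,-70,1],[0,0,0,0,0,-110,1],[0,0,0,0,0,-150,1],[0,0,0,0,0,-160,1],[0,0,0,0,0,-160,1]]'; sed -i "s/^for t in \['lid_edge.*//; " meas.py; python3 -c "
s=open('meas.py').read(); i=s.index(\"print(t,c,round(o['conf'],2),o['bbox']\"); j=s.index('\n\n',i) if '\n\n' in s[i:] else len(s)
s=s[:s.index('\n',i)+1].replace(\"['tested_pot','pot1','jar1','board','tester','valve','lever','set_pointer','lid','scale']\",\"['pot1','jar1']\"); open('meas.py','w').write(s)"; python3 meas.py; python3 -c "
from h import *
plan([512.5,-74,15],92)"
```

```text
t: 9.22
ee_pos: [656.8, -179.6, 16.6]
tcp_rot: [0.743, 0.67, 0.001, 0.001]
force: [-7.3, 0.8, 16.0]
grip_width: 0.645
grip_force: 45.0
t: 10.05
ee_pos: [659.0, -180.2, 178.6]
tcp_rot: [0.743, 0.67, 0.003, 0.004]
force: [0.1, -0.6, -1.7]
grip_width: 1.003
grip_force: 0.0
pot1 top 0.66 [348.3, 248.8, 370.6, 274.6] ztop 45.5 topc [442.6 -84. ] mid [442.6 -85.3] ext [49.8 52. ] [181. 177. 167.]
pot1 top 0.58 [340.6, 220.2, 363.4, 243.6] ztop 45.4 topc [512.6 -74.8] mid [513.6 -74.9] ext [52.8 52.5] [180. 176. 166.]
pot1 scene 0.83 [257.1, 207.0, 274.9, 225.9] ztop 43.0 topc [ 525.9 -198. ] mid [ 524.2 -197.5] ext [58.4 58.7] [119.5 104.   88. ]
pot1 scene 0.79 [306.4, 212.5, 327.3, 237.6] ztop 43.3 topc [445.9 -82.3] mid [457.2 -82. ] ext [81.8 60.8] [125. 111.  90.]
pot1 scene 0.73 [227.8, 163.6, 266.3, 179.2] ztop 80.7 topc [ 457.3 -355. ] mid [ 460.2 -377.5] ext [ 44.2 114.6] [41. 34. 30.]
pot1 scene 0.66 [299.3, 194.4, 320.0, 214.4] ztop 43.1 topc [ 388.8 -176.5] mid [ 388.5 -177.9] ext [56.  61.3] [73. 29. 70.]
pot1 scene 0.64 [286.8, 226.6, 308.6, 250.6] ztop 42.6 topc [515.3 -73.1] mid [514.4 -74.5] ext [56.2 58.3] [117. 105.  90.]
jar1 top 0.62 [352.5, 159.5, 378.0, 182.6] ztop 75.4 topc [ 661.9 -105.2] mid [ 662.7 -106.4] ext [57.3 56.9] [95. 72. 39.]
jar1 scene 0.76 [199.9, 202.2, 225.0, 234.1] ztop 72.7 topc [ 651.1 -253.7] mid [ 650.  -254.6] ext [61.5 58.5] [95. 61. 21.]
jar1 scene 0.72 [307.6, 212.5, 326.4, 236.0] ztop 43.3 topc [444.4 -82.6] mid [444.5 -84.3] ext [56.4 56.3] [118.5 107.   90. ]
jar1 scene 0.66 [214.7, 160.7, 284.2, 204.6] ztop 76.3 topc [ 458.5 -356. ] mid [ 459.6 -377.2] ext [ 45.6 113.9] [89. 73. 62.]
jar1 scene 0.58 [227.1, 232.0, 253.6, 263.0] ztop 72.7 topc [ 665.2 -103.1] mid [ 664.5 -105.7] ext [60.9 59.9] [82. 43. 11.]
shift [  89.7 -151.3  156.5] turn z 82.1 | at [ 654.4 -178.8  170.9] ybear -5.9 tilt 0.2 t 10.3 q7 0.18
```

```bash
python3 -c "
from h import *
plan([524.5,-198.3,120],92.4)"; python3 -m crank '[[0,0,82,33,-127,0,1],[0,0,82,33,-127,0,1],[0,0,82,33,-127,0,1],[0,0,82,33,-127,0,1],[0,0,82,33,-127,0,1],[0,0,82,33,-127,0,1],[0,0,82,33,-127,0,1],[0,0,82,33,-127,0,1],[0,0,82,33,-127,0,1],[0,0,82,33,-127,0,1]]';python3 -m crank '[[0,0,11,0,0,0,1],[0,0,11,0,0,0,1],[0,0,11,0,0,0,1],[0,0,11,0,0,0,1]]'; python3 -c "
from h import *
plan([524.5,-198.3,9],92.4)"
```

```text
shift [ -32.7 -127.    51.4] turn z 81.7 | at [ 654.4 -178.8  170.9] ybear -5.9 tilt 0.2 t 10.3 q7 0.18
t: 11.18
ee_pos: [532.0, -133.2, 172.1]
tcp_rot: [0.994, 0.106, -0.001, -0.0]
force: [0.2, 1.4, 0.0]
grip_width: 1.004
grip_force: 0.0
t: 11.52
ee_pos: [532.2, -133.2, 172.3]
tcp_rot: [1.0, 0.014, -0.001, 0.0]
force: [1.1, 0.9, 0.3]
grip_width: 1.0
grip_force: 0.0
shift [ -9.3  64.8 163.3] turn z -0.8 | at [ 532.2 -133.2  172.3] ybear -88.4 tilt 0.1 t 11.5 q7 -1.18
```

```bash
python3 -m crank '[[0,0,-1,-9,33,0,1],[0,0,-1,-9,65,0,1],[0,0,-1,-9,65,40,1],[0,0,-1,-9,65,80,1],[0,0,-1,-9,65,100,1],[0,0,-1,-9,65,100,1],[0,0,-1,-9,65,100,1]]'; python3 -c "
from h import *
plan([524.5,-198.3,9],92.4)"
```

```text
t: 12.1
ee_pos: [524.3, -198.5, 72.2]
tcp_rot: [1.0, 0.022, -0.002, -0.0]
force: [-0.4, 0.0, 0.8]
grip_width: 1.0
grip_force: 0.0
shift [ 0.4 -0.1 63.2] turn z 0.2 | at [ 524.3 -198.5   72.2] ybear -87.4 tilt 0.2 t 12.1 q7 -0.97
```

```bash
python3 -m crank '[[0,0,0,0,0,35,1],[0,0,0,0,0,62,1],[0,0,0,0,0,62,1],[0,0,0,0,0,62,1],[0,0,0,0,0,62,0.3],[0,0,0,0,0,62,0.3],[0,0,0,0,0,62,0.3],[0,0,0,0,0,62,0.3],[0,0,0,0,0,62,0.3],[0,0,0,0,0,62,0.3]]'; python3 -m crank '[[0,0,0,0,0,0,0.3],[0,0,0,0,0,0,0.3],[0,0,0,0,0,-40,0.3],[0,0,0,0,0,-80,0.3],[0,0,0,0,0,-120,0.3],[0,0,0,0,0,-160,0.3],[0,0,0,0,0,-180,0.3],[0,0,0,0,0,-180,0.3],[0,0,0,0,0,-180,0.3]]'; python3 -c "
from h import *
plan([633,165,185],92.4)"
```

```text
t: 12.93
ee_pos: [527.4, -199.2, 13.9]
tcp_rot: [1.0, 0.022, 0.002, 0.0]
force: [-1.7, 0.8, 8.3]
grip_width: 0.642
grip_force: 41.1
t: 13.68
ee_pos: [526.8, -198.8, 193.9]
tcp_rot: [1.0, 0.022, 0.003, 0.0]
force: [-0.2, -0.2, -1.3]
grip_width: 0.641
grip_force: 43.2
shift [ 122.  -358.9    9.3] turn z 0.1 | at [ 526.8 -198.8  193.9] ybear -87.5 tilt 0.3 t 13.7 q7 -1.05
```

```bash
python3 -m crank '[[0,0,0,106,-359,5,0.3],[0,0,0,106,-359,5,0.3],[0,0,0,106,-359,5,0.3],[0,0,0,106,-359,5,0.3],[0,0,0,106,-359,5,0.3],[0,0,0,106,-359,5,0.3],[0,0,0,106,-359,5,0.3],[0,0,0,106,-359,5,0.3],[0,0,0,106,-359,5,0.3],[0,0,0,106,-359,5,0.3]]'; python3 -m crank '[[0,0,0,0,0,0,0.3],[0,0,0,0,0,0,0.3],[0,0,0,0,0,0,0.3]]'; python3 -c "
from h import *
plan([633,165,90],92.4)
im,d=snap('scene'); cv2.imwrite('pics/c5.png',cv2.resize(im[100:360,240:500,::-1],None,fx=2.2,fy=2.2))
for o in env.outline_of('scene','pot1')[:6]: print(o['conf'],o['bbox'])"
```

```text
t: 14.52
ee_pos: [614.4, 177.6, 184.0]
tcp_rot: [1.0, 0.028, -0.001, -0.003]
force: [0.6, 2.1, -0.6]
grip_width: 0.639
grip_force: 43.2
t: 14.77
ee_pos: [615.1, 162.5, 185.3]
tcp_rot: [1.0, 0.021, -0.001, 0.001]
force: [0.3, -0.8, -0.8]
grip_width: 0.644
grip_force: 43.2
shift [18.2 -1.9 95.2] turn z -0.0 | at [615.1 162.5 185.3] ybear -87.6 tilt 0.1 t 14.8 q7 -1.69
0.72 [315.5, 220.7, 341.5, 247.3]
0.59 [287.3, 224.1, 307.0, 251.0]
0.47 [307.4, 213.8, 326.7, 236.7]
```

View pics/c5.png

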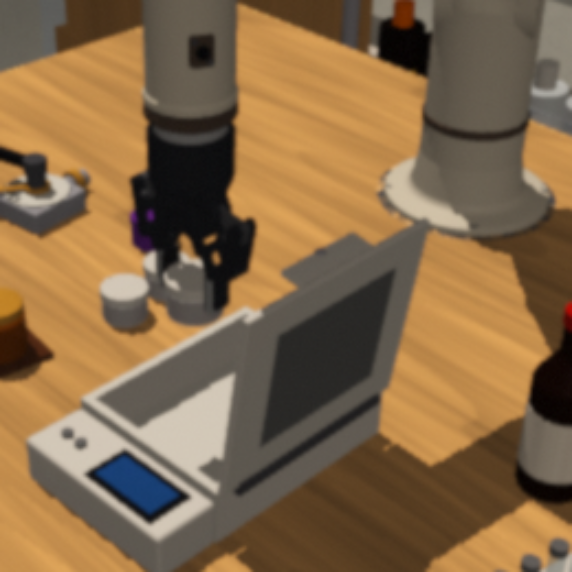

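```bash
python3 -m crank '[[0,0,0,18,-2,35,0.3],[0,0,0,18,-2,70,0.3],[0,0,0,18,-2,105,0.3],[0,0,0,18,-2,130,0.3],[0,0,0,18,-2,150,0.3],[0,0,0,18,-2,156,0.3],[0,0,0,18,-2,156,0.3],[0,0,0,18,-2,156,0.3]]'; python3 -c "
from h import *
plan([633,165,23],92.4)"
```

```text
t: 15.53
ee_pos: [634.4, 166.7, 31.1]
tcp_rot: [1.0, 0.021, 0.0, 0.0]
force: [0.3, 0.2, -0.3]
grip_width: 0.642
grip_force: 43.2
shift [-1.4  1.6  8.1] turn z 0.0 | at [634.4 166.7  31.1] ybear -87.6 tilt 0.0 t 15.5 q7 -1.63
```

```bash
python3 -m crank '[[0,0,0,0,0,3,0.3],[0,0,0,0,0,5,0.3],[0,0,0,0,0,7,0.3],[0,0,0,0,0,8,0.3],[0,0,0,0,0,8,0.3]]'
```

```text
t: 15.95
ee_pos: [634.4, 167.7, 24.0]
tcp_rot: [1.0, 0.022, 0.001, -0.0]
force: [-2.9, -0.3, 6.7]
grip_width: 0.636
grip_force: 44.0
```

```bash
python3 -m crank '[[0,0,0,0,0,0,0.9],[0,0,0,0,0,0,0.9],[0,0,0,0,0,0,0.9],[0,0,0,0,0,0,0.9],[0,0,0,0,0,-30,0.9],[0,0,0,0,0,-70,1],[0,0,0,0,0,-110,1],[0,0,0,0,0,-150,1],[0,0,0,0,0,-160,1],[0,0,0,0,0,-160,1]]'; python3 -c "
from h import *
plan([514,-74,180],92.4)"
```

```text
t: 16.78
ee_pos: [636.8, 168.1, 187.5]
tcp_rot: [1.0, 0.022, 0.004, -0.001]
force: [1.1, 0.9, -0.1]
grip_width: 0.995
grip_force: 0.0
shift [-133.2  236.6    5.7] turn z 0.1 | at [636.8 168.1 187.5] ybear -87.5 tilt 0.5 t 16.8 q7 -1.68
```

```bash
python3 -m crank '[[0,0,0,-110,245,0,1],[0,0,0,-110,245,0,1],[0,0,0,-110,245,0,1],[0,0,0,-110,245,0,1],[0,0,0,-110,245,0,1],[0,0,0,-110,245,0,1],[0,0,0,-110,245,0,1],[0,0,0,-110,245,0,1],[0,0,0,-110,245,0,1],[0,0,0,-110,245,0,1]]'; python3 meas.py; python3 -c "
from h import *
plan([514,-74,110],92.4)"
```

```text
t: 17.62
ee_pos: [534.3, -81.0, 181.4]
tcp_rot: [1.0, 0.022, -0.001, -0.0]
force: [0.8, 1.1, 0.3]
grip_width: 0.995
grip_force: 0.0
pot1 top 0.98 [243.5, 178.1, 264.6, 200.0] ztop 55.5 topc [630.3 166.4] mid [629.5 166.8] ext [52.9 54.5] [175. 171. 161.]
pot1 top 0.44 [397.7, 276.7, 412.4, 293.0] ztop 46.4 topc [ 384.3 -191.3] mid [ 384.9 -193.3] ext [46.4 25.7] [110.  63. 125.]
pot1 scene 0.96 [306.2, 212.9, 326.4, 237.7] ztop 42.9 topc [446.2 -81.2] mid [457.  -80.5] ext [85.1 61.4] [125. 110.  89.]
pot1 scene 0.9 [311.7, 283.9, 337.1, 314.3] ztop 52.8 topc [631.6 168.8] mid [631.2 167.3] ext [55.8 56.8] [201. 190. 174.]
pot1 scene 0.9 [300.0, 194.3, 319.8, 214.6] ztop 43.0 topc [ 388.2 -177.1] mid [ 398.  -159.8] ext [76.8 97.2] [76. 31. 71.]
pot1 scene 0.79 [287.6, 223.7, 307.5, 251.2] ztop 43.1 topc [514.8 -72.1] mid [514.1 -72.2] ext [54.7 57.8] [103.   95.5  86. ]
jar1 top 0.9 [413.8, 162.3, 439.3, 189.1] ztop 75.9 topc [ 646.4 -253.6] mid [ 606.  -209.5] ext [140.6 150. ] [166. 132.  77.]
jar1 scene 0.68 [225.0, 235.1, 252.4, 265.0] ztop 72.6 topc [ 665.2 -103.4] mid [ 664.5 -105.3] ext [58.4 62.3] [82. 41. 11.]
jar1 scene 0.62 [197.2, 205.5, 226.0, 235.3] ztop 73.0 topc [ 652.  -252.9] mid [ 651.3 -254.9] ext [59.6 59.9] [93. 56. 19.]
jar1 scene 0.3 [217.5, 183.2, 265.1, 191.4] ztop 42.0 topc [ 507.2 -367.9] mid [ 498.5 -361.7] ext [112.8  82. ] [164.  112.5  46.5]
shift [-20.3  -7.9  72. ] turn z 0.2 | at [534.7 -81.  182. ] ybear -87.4 tilt 0.0 t 17.9 q7 -1.28
```

```bash
python3 -m crank '[[0,0,0,-21,-8,35,1],[0,0,0,-21,-8,70,1],[0,0,0,-21,-8,100,1],[0,0,0,-21,-8,100,1],[0,0,0,-21,-8,100,1],[0,0,0,-21,-8,100,1]]'; python3 -c "
from h import *
plan([513.5,-73.5,11],92.4)"
```

```text
t: 18.42
ee_pos: [514.4, -75.2, 83.6]
tcp_rot: [1.0, 0.022, 0.001, 0.0]
force: [-0.1, -0.3, 1.1]
grip_width: 1.0
grip_force: 0.0
shift [-0.9 -1.8 72.6] turn z 0.1 | at [514.4 -75.2  83.6] ybear -87.5 tilt 0.1 t 18.4 q7 -1.22
```

```bash
python3 -m crank '[[0,0,0,-2,-2,35,1],[0,0,0,-2,-2,71,1],[0,0,0,-2,-2,71,1],[0,0,0,-2,-2,71,1],[0,0,0,-2,-2,71,0.3],[0,0,0,-2,-2,71,0.3],[0,0,0,-2,-2,71,0.3],[0,0,0,-2,-2,71,0.3],[0,0,0,-2,-2,71,0.3],[0,0,0,-2,-2,71,0.3]]'; python3 -m crank '[[0,0,0,0,0,0,0.3],[0,0,0,0,0,0,0.3],[0,0,0,0,0,-40,0.3],[0,0,0,0,0,-80,0.3],[0,0,0,0,0,-120,0.3],[0,0,0,0,0,-160,0.3],[0,0,0,0,0,-180,0.3],[0,0,0,0,0,-180,0.3],[0,0,0,0,0,-180,0.3]]'; python3 -c "
from h import *
plan([567,162,185],92.4)"
```

```text
t: 19.25
ee_pos: [513.6, -73.4, 14.3]
tcp_rot: [1.0, 0.022, 0.003, 0.0]
force: [-0.9, 0.1, 7.9]
grip_width: 0.641
grip_force: 40.8
t: 20.0
ee_pos: [512.3, -73.0, 194.0]
tcp_rot: [1.0, 0.022, 0.003, -0.0]
force: [-0.1, 0.6, -1.0]
grip_width: 0.641
grip_force: 43.3
shift [  64.8 -232.4    9.6] turn z 0.1 | at [512.3 -73.  194. ] ybear -87.5 tilt 0.3 t 20.0 q7 -1.30
```

```bash
python3 -m crank '[[0,0,0,62,-232,5,0.3],[0,0,0,62,-232,5,0.3],[0,0,0,62,-232,5,0.3],[0,0,0,62,-232,5,0.3],[0,0,0,62,-232,5,0.3],[0,0,0,62,-232,5,0.3],[0,0,0,62,-232,5,0.3],[0,0,0,62,-232,5,0.3],[0,0,0,62,-232,5,0.3],[0,0,0,62,-232,5,0.3]]';  python3 -c "
from h import *
plan([565,162,24],92.4)"
```

```text
t: 20.83
ee_pos: [562.2, 159.1, 185.5]
tcp_rot: [1.0, 0.02, -0.001, 0.001]
force: [0.8, -1.3, -0.3]
grip_width: 0.645
grip_force: 43.3
shift [  3.2  -3.  161.5] turn z -0.1 | at [562.2 159.1 185.5] ybear -87.7 tilt 0.1 t 20.8 q7 -1.72
```

```bash
python3 -m crank '[[0,0,0,1,-2,35,0.3],[0,0,0,1,-2,70,0.3],[0,0,0,1,-2,105,0.3],[0,0,0,1,-2,130,0.3],[0,0,0,1,-2,145,0.3],[0,0,0,1,-2,152,0.3],[0,0,0,1,-2,152,0.3],[0,0,0,1,-2,152,0.3]]'; python3 -c "
from h import *
plan([565,162,24],92.4)"
```

```text
t: 21.5
ee_pos: [564.3, 162.3, 34.8]
tcp_rot: [1.0, 0.021, 0.0, 0.0]
force: [1.0, 0.2, -0.6]
grip_width: 0.641
grip_force: 43.3
shift [ 0.7  0.3 10.8] turn z -0.0 | at [564.3 162.3  34.8] ybear -87.6 tilt 0.0 t 21.5 q7 -1.66
```

```bash
python3 -m crank '[[0,0,0,1,0,4,0.3],[0,0,0,1,0,7,0.3],[0,0,0,1,0,9,0.3],[0,0,0,1,0,11,0.3],[0,0,0,1,0,11,0.3],[0,0,0,1,0,11,0.3]]'
```

```text
t: 22.0
ee_pos: [565.2, 163.7, 24.4]
tcp_rot: [1.0, 0.022, 0.0, -0.0]
force: [-1.5, -0.8, 6.1]
grip_width: 0.641
grip_force: 44.1
```

```bash
python3 -m crank '[[0,0,0,0,0,0,0.9],[0,0,0,0,0,0,0.9],[0,0,0,0,0,0,0.9],[0,0,0,0,0,0,0.9],[0,0,0,0,0,-30,0.9],[0,0,0,0,0,-70,1],[0,0,0,0,0,-110,1],[0,0,0,0,0,-150,1],[0,0,0,0,0,-160,1],[0,0,0,0,0,-160,1]]'; python3 -c "
from h import *
plan([444,-83.5,180],92.4)"
```

```text
t: 22.83
ee_pos: [567.8, 164.3, 187.9]
tcp_rot: [1.0, 0.022, 0.004, -0.002]
force: [0.6, -0.2, -0.5]
grip_width: 1.0
grip_force: 0.0
shift [-134.5  242.2    6.1] turn z 0.1 | at [567.8 164.3 187.9] ybear -87.5 tilt 0.5 t 22.8 q7 -1.72
```

```bash
python3 -m crank '[[0,0,0,-110,248,0,1],[0,0,0,-110,248,0,1],[0,0,0,-110,248,0,1],[0,0,0,-110,248,0,1],[0,0,0,-110,248,0,1],[0,0,0,-110,248,0,1],[0,0,0,-110,248,0,1],[0,0,0,-110,248,0,1],[0,0,0,-110,248,0,1],[0,0,0,-110,248,0,1]]'; python3 meas.py | grep pot1; python3 -c "
from h import *
plan([444,-83.5,110],92.4)"
```

```text
t: 23.67
ee_pos: [465.5, -88.2, 182.6]
tcp_rot: [1.0, 0.022, -0.001, -0.0]
force: [-0.3, 0.6, -0.4]
grip_width: 1.003
grip_force: 0.0
pot1 top 0.67 [245.4, 201.5, 266.2, 226.8] ztop 55.2 topc [564.4 163.6] mid [564.9 161.5] ext [52.5 51.8] [176.  171.5 162. ]
pot1 scene 0.89 [307.9, 214.3, 324.5, 236.0] ztop 43.3 topc [445.4 -82.1] mid [443.7 -83.8] ext [55.6 57.9] [104.5  95.   85. ]
pot1 scene 0.83 [311.3, 283.5, 335.0, 312.3] ztop 52.7 topc [632. 169.] mid [631.1 168.4] ext [57.1 58.4] [199.  188.  172.5]
pot1 scene 0.72 [299.8, 189.7, 316.3, 215.7] ztop 42.8 topc [ 388.7 -176.4] mid [ 396.1 -160.4] ext [78.1 95.3] [78.5 32.  69. ]
pot1 scene 0.61 [333.3, 276.2, 341.0, 303.7] ztop 52.7 topc [574.8 156.2] mid [570.8 157.1] ext [44.6 46.8] [176. 165. 151.]
pot1 scene 0.53 [471.2, 238.2, 515.0, 332.5] ztop 195.4 topc [387.6 419.3] mid [384.1 417.8] ext [32.4 28.2] [42. 11.  6.]
shift [-21.7  -5.6  73.1] turn z 0.2 | at [465.9 -88.1 183.1] ybear -87.4 tilt 0.0 t 24.0 q7 -1.27
```

```bash
python3 -m crank '[[0,0,0,-23,-6,35,1],[0,0,0,-23,-6,70,1],[0,0,0,-23,-6,100,1],[0,0,0,-23,-6,100,1],[0,0,0,-23,-6,100,1],[0,0,0,-23,-6,100,1]]'; python3 -c "
from h import *
plan([443.5,-83,12],92.4)"
```

```text
t: 24.47
ee_pos: [443.6, -84.2, 84.4]
tcp_rot: [1.0, 0.022, 0.001, 0.0]
force: [0.8, 0.1, -0.3]
grip_width: 1.004
grip_force: 0.0
shift [-0.1 -1.3 72.4] turn z 0.1 | at [443.6 -84.2  84.4] ybear -87.5 tilt 0.1 t 24.5 q7 -1.18
```

```bash
python3 -m crank '[[0,0,0,-1,-1,35,1],[0,0,0,-1,-1,71,1],[0,0,0,-1,-1,71,1],[0,0,0,-1,-1,71,1],[0,0,0,-1,-1,71,0.3],[0,0,0,-1,-1,71,0.3],[0,0,0,-1,-1,71,0.3],[0,0,0,-1,-1,71,0.3],[0,0,0,-1,-1,71,0.3],[0,0,0,-1,-1,71,0.3]]'; python3 -m crank '[[0,0,0,0,0,0,0.3],[0,0,0,0,0,0,0.3],[0,0,0,0,0,-40,0.3],[0,0,0,0,0,-80,0.3],[0,0,0,0,0,-120,0.3],[0,0,0,0,0,-160,0.3],[0,0,0,0,0,-180,0.3],[0,0,0,0,0,-180,0.3],[0,0,0,0,0,-180,0.3]]'; python3 -c "
from h import *
plan([500.5,160,185],92.4)"
```

```text
t: 25.3
ee_pos: [443.8, -83.4, 15.2]
tcp_rot: [1.0, 0.022, 0.003, -0.0]
force: [-1.0, 0.3, 10.7]
grip_width: 0.643
grip_force: 40.2
t: 26.05
ee_pos: [442.7, -82.9, 194.8]
tcp_rot: [1.0, 0.022, 0.003, -0.001]
force: [0.5, 0.7, -2.1]
grip_width: 0.64
grip_force: 44.1
shift [  68.3 -240.1   10.4] turn z 0.1 | at [442.7 -82.9 194.8] ybear -87.5 tilt 0.3 t 26.1 q7 -1.30
```

```bash
python3 -m crank '[[0,0,0,67,-241,5,0.3],[0,0,0,67,-241,5,0.3],[0,0,0,67,-241,5,0.3],[0,0,0,67,-241,5,0.3],[0,0,0,67,-241,5,0.3],[0,0,0,67,-241,5,0.3],[0,0,0,67,-241,5,0.3],[0,0,0,67,-241,5,0.3],[0,0,0,67,-241,5,0.3],[0,0,0,67,-241,5,0.3]]';  python3 -m crank '[[0,0,0,0,0,35,0.3],[0,0,0,0,0,70,0.3],[0,0,0,0,0,85,0.3],[0,0,0,0,0,85,0.3],[0,0,0,0,0,85,0.3]]'; python3 -c "
from h import *
plan([500.5,160,25],92.4)"
```

```text
t: 26.88
ee_pos: [497.0, 158.6, 186.4]
tcp_rot: [1.0, 0.021, -0.001, 0.001]
force: [-0.9, -0.4, -1.0]
grip_width: 0.641
grip_force: 44.0
t: 27.3
ee_pos: [497.2, 158.6, 101.8]
tcp_rot: [1.0, 0.02, -0.001, 0.001]
force: [-0.1, 0.2, -1.3]
grip_width: 0.641
grip_force: 44.1
shift [ 3.5 -1.4 76.8] turn z -0.1 | at [497.2 158.6 101.8] ybear -87.7 tilt 0.1 t 27.3 q7 -1.74
```

```bash
python3 -m crank '[[0,0,0,3,-1,30,0.3],[0,0,0,3,-1,55,0.3],[0,0,0,3,-1,68,0.3],[0,0,0,3,-1,72,0.3],[0,0,0,3,-1,75,0.3],[0,0,0,3,-1,77,0.3],[0,0,0,3,-1,77,0.3],[0,0,0,3,-1,77,0.3]]'
```

```text
t: 27.97
ee_pos: [501.8, 161.9, 26.5]
tcp_rot: [1.0, 0.022, 0.001, -0.0]
force: [-0.3, -0.4, -1.2]
grip_width: 0.642
grip_force: 44.1
```

```bash
python3 -m crank '[[0,0,0,0,0,2,0.3],[0,0,0,0,0,3,0.3],[0,0,0,0,0,3,0.3]]'; python3 -m crank '[[0,0,0,0,0,0,0.9],[0,0,0,0,0,0,0.9],[0,0,0,0,0,0,0.9],[0,0,0,0,0,0,0.9],[0,0,0,0,0,-30,0.9],[0,0,0,0,0,-70,1],[0,0,0,0,0,-110,1],[0,0,0,0,0,-150,1],[0,0,0,0,0,-160,1],[0,0,0,0,0,-160,1]]'; python3 -c "
from h import *
plan([566,60,330],92.4)"
```

```text
t: 28.22
ee_pos: [501.9, 162.1, 25.2]
tcp_rot: [1.0, 0.022, 0.001, -0.001]
force: [-5.6, -2.0, 22.0]
grip_width: 0.638
grip_force: 46.6
t: 29.05
ee_pos: [503.5, 162.7, 186.1]
tcp_rot: [1.0, 0.022, 0.004, -0.002]
force: [0.8, 0.0, -0.1]
grip_width: 0.999
grip_force: 0.0
shift [  59.   104.9 -143.8] turn z 0.1 | at [503.5 162.7 186.1] ybear -87.5 tilt 0.4 t 29.1 q7 -1.78
```

Pots are placed. I raise the arm and check the tray and board before closing the lid.

```bash
python3 -m crank '[[0,0,0,0,0,-42,1],[0,0,0,0,0,-84,0],[0,0,0,30,0,-125,0],[0,0,0,63,0,-165,0],[0,0,0,63,0,-215,0],[0,0,0,63,0,-215,0],[0,0,0,63,0,-215,0],[0,0,0,63,0,-215,0]]'; python3 -c "
from h import *
plan([566,352,390],92.4)"; python3 -m crank '[[0,0,0,0,-190,0,0],[0,0,0,0,-190,0,0],[0,0,0,0,-190,0,0],[0,0,0,0,-190,0,0],[0,0,0,0,-190,0,0],[0,0,0,0,-190,0,0],[0,0,0,0,-190,0,0]]'; python3 - <<'E'
from h import *
plan([566,352,235],92.4)
np.set_printoptions(precision=1,suppress=True)
im,d=snap('scene'); im2,d2=snap('top')
b=cv2.resize(im[130:380,170:460,::-1],None,fx=2,fy=2); a=cv2.resize(im2[120:300,170:520,::-1],None,fx=1.6,fy=1.6)[:,:580]
cv2.imwrite('pics/c6.png',cv2.resize(np.vstack([b,cv2.copyMakeBorder(a,0,0,0,580-a.shape[1],0)]),None,fx=.75,fy=.75))
P=cloud('top',d2)
m=(P[...,2]>150)&(abs(P[...,0]-560)<150)&(P[...,1]>250)&(P[...,1]<320); X=P[m]; print(X.min(0),X.max(0))
for zl in(150,180,210,240,255): 
  Z=X[abs(X[:,2]-zl)<6]; print(zl,np.median(Z[:,1]) if len(Z) else None)
E
```

```text
t: 29.72
ee_pos: [564.4, 164.6, 396.8]
tcp_rot: [1.0, 0.022, 0.0, -0.0]
force: [0.1, -0.3, -1.0]
grip_width: 0.007
grip_force: 0.0
shift [   9.7 -187.2    6.8] turn z 0.1 | at [564.4 164.6 396.8] ybear -87.5 tilt 0.0 t 29.7 q7 -1.78
t: 30.3
ee_pos: [553.4, 356.0, 393.0]
tcp_rot: [1.0, 0.024, -0.003, 0.002]
force: [0.2, 0.0, 0.6]
grip_width: 0.003
grip_force: 0.0
shift [ 13.3   4.1 158. ] turn z 0.3 | at [553.4 356.  393. ] ybear -87.3 tilt 0.4 t 30.3 q7 -2.05
[410. 250. 150.] [676.5 320.  822.4]
150 274.0996722141251
180 277.7811446904156
210 280.0400018356821
240 283.86561044064246
255 290.7672260139043
```

View pics/c6.png

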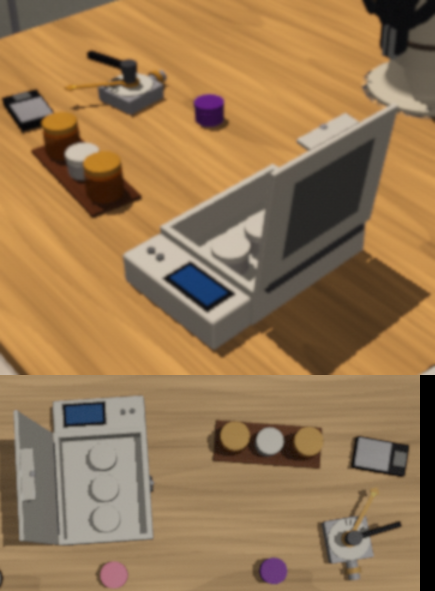

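The tray holds three upright pots at (102,457), (104,489) and (105,518) in the crop. The tested pot stands between the jars at (270,440). I go down behind the lid.

```bash
python3 -m crank '[[0,0,0,13,4,35,0],[0,0,0,13,4,75,0],[0,0,0,13,4,110,0],[0,0,0,13,4,145,0],[0,0,0,13,4,155,0],[0,0,0,13,4,155,0],[0,0,0,13,4,155,0]]'; python3 -c "
from h import *
plan([566,303,237],92.4)"
```

```text
t: 30.98
ee_pos: [569.4, 349.7, 243.2]
tcp_rot: [1.0, 0.021, 0.0, 0.0]
force: [0.4, 0.4, 0.8]
grip_width: -0.0
grip_force: 0.0
shift [-5.4 46.5  6.3] turn z -0.0 | at [569.4 349.7 243.2] ybear -87.6 tilt 0.0 t 31.0 q7 -2.02
```

```bash
python3 -m crank '[[0,0,0,-3,20,3,0],[0,0,0,-3,40,3,0],[0,0,0,-3,55,2,0],[0,0,0,-3,71,0,0],[0,0,0,-3,86,-1,0],[0,0,0,-3,100,-1,0],[0,0,0,-3,112,-1,0],[0,0,0,-3,122,0,0],[0,0,0,-3,122,0,0]]'; python3 - <<'E'
from h import *
print(env.sense()['force'])
im,d=snap('scene'); P=cloud('scene',d)
cv2.imwrite('pics/c7.png',cv2.resize(im[20:360,200:520,::-1],None,fx=1.7,fy=1.7))
plan([566,228,244],92.4)
E
```

```text
t: 31.73
ee_pos: [571.5, 225.2, 242.3]
tcp_rot: [1.0, 0.02, -0.0, 0.001]
force: [0.1, 0.9, -0.3]
grip_width: -0.002
grip_force: 0.0
[ 0.06775093  0.88487267 -0.29455779]
shift [-5.2 -1.7 -1.8] turn z -0.1 | at [571.2 226.5 242.2] ybear -87.7 tilt 0.1 t 31.8 q7 -1.84
```

View pics/c7.png

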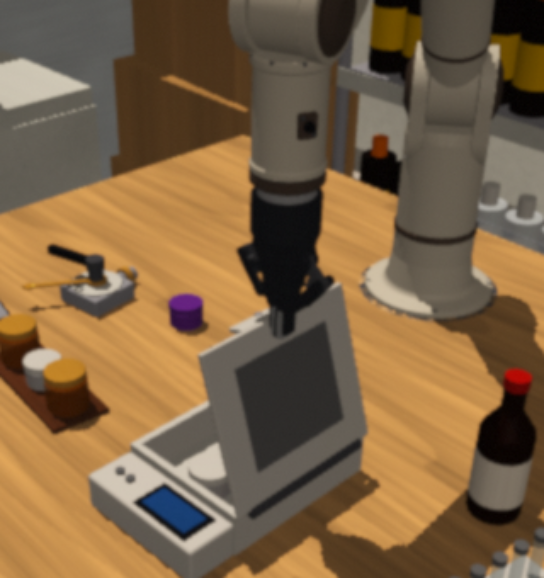

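The lid follows the fingers, with its edge near (280,320). I continue the arc.

```bash
python3 -m crank '[[0,0,0,-3,18,4,0],[0,0,0,-3,35,9,0],[0,0,0,-3,51,15,0],[0,0,0,-3,67,25,0],[0,0,0,-3,82,37,0],[0,0,0,-3,96,50,0],[0,0,0,-3,109,64,0],[0,0,0,-3,120,80,0],[0,0,0,-3,131,96,0],[0,0,0,-3,131,96,0]]'; python3 - <<'E'
from h import *
im,d=snap('scene'); P=cloud('scene',d)
plan([568,80,119],92.4)
X=P[(abs(P[...,0]-500)<20)&(P[...,1]>50)&(P[...,1]<270)&(P[...,2]>60)&(P[...,2]<250)]
for y in range(60,270,30):
  Z=X[abs(X[:,1]-y)<6]; print(y,np.median(Z[:,2]).round(1) if len(Z) else None)
E
```

```text
t: 32.62
ee_pos: [571.5, 94.9, 143.2]
tcp_rot: [1.0, 0.021, -0.003, 0.002]
force: [-0.3, -0.4, 0.1]
grip_width: -0.001
grip_force: 0.0
shift [-4.9 16.2 25.7] turn z -0.0 | at [572.3  96.4 144.7] ybear -87.6 tilt 0.3 t 32.7 q7 -1.59
60 None
90 140.1
120 127.5
150 115.8
180 102.8
210 90.7
240 77.9
```

```bash
python3 -m crank '[[0,0,0,-2,6,15,0],[0,0,0,-2,11,28,0],[0,0,0,-2,14,40,0],[0,0,0,-2,16,50,0],[0,0,0,-2,17,58,0],[0,0,0,-2,18,64,0],[0,0,0,-2,18,70,0],[0,0,0,-2,18,74,0],[0,0,0,-2,18,77,0],[0,0,0,-2,18,77,0]]'; python3 -c "
from h import *
plan([568,78,68],92.4); print(env.sense()['force'])"
```

```text
t: 33.5
ee_pos: [572.0, 80.0, 68.7]
tcp_rot: [1.0, 0.022, -0.0, -0.0]
force: [-0.4, -0.9, -0.6]
grip_width: -0.001
grip_force: 0.0
shift [-4.1  1.8  0.7] turn z 0.1 | at [572.   80.   68.7] ybear -87.5 tilt 0.1 t 33.5 q7 -1.52
[-0.37037242 -0.89360199 -0.5522332 ]
```

Now I press on a little further for certainty.

```bash
python3 -m crank '[[0,0,0,0,0,1,0],[0,0,0,0,0,2,0],[0,0,0,0,0,3,0],[0,0,0,0,0,3,0]]'; python3 -m crank '[[0,0,0,0,0,-40,0],[0,0,0,0,0,-80,0],[0,0,0,0,0,-120,0],[0,0,0,0,20,-140,0],[0,0,0,0,20,-140,0],[0,0,0,0,20,-140,0]]'; python3 - <<'E'
from h import *
im,d=snap('scene'); P=cloud('scene',d); im2,d2=snap('top'); P2=cloud('top',d2)
for N,P in(('scene',P),('top',P2)):
  for xx in (480,650):
    X=P[(abs(P[...,0]-xx)<20)&(P[...,1]>50)&(P[...,1]<270)&(P[...,2]>40)&(P[...,2]<120)]
    print(N,xx,[(y,np.median(X[abs(X[:,1]-y)<6][:,2]).round(1)) for y in (70,90,150,200,240)])
plan([480,-330,210],92.4)
cv2.imwrite('pics/c8.png',cv2.resize(im[150:380,140:400,::-1],None,fx=2.2,fy=2.2,interpolation=3))
E
```

```text
t: 33.83
ee_pos: [572.3, 80.1, 68.3]
tcp_rot: [1.0, 0.022, -0.0, -0.001]
force: [-6.6, -0.9, 18.0]
grip_width: 0.003
grip_force: 9.1
t: 34.33
ee_pos: [574.4, 58.9, 208.1]
tcp_rot: [1.0, 0.021, 0.002, -0.0]
force: [-0.5, 0.1, -0.3]
grip_width: 0.001
grip_force: 0.0
scene 480 [(70, np.float64(69.3)), (90, np.float64(69.9)), (150, np.float64(69.3)), (200, np.float64(69.5)), (240, np.float64(69.2))]
scene 650 [(70, np.float64(69.2)), (90, np.float64(69.5)), (150, np.float64(69.4)), (200, np.float64(69.8)), (240, np.float64(69.2))]
top 480 [(70, np.float64(nan)), (90, np.float64(nan)), (150, np.float64(70.9)), (200, np.float64(70.1)), (240, np.float64(69.6))]
top 650 [(70, np.float64(nan)), (90, np.float64(nan)), (150, np.float64(69.0)), (200, np.float64(69.4)), (240, np.float64(69.6))]
shift [-109.4  386.    -4.7] turn z 0.1 | at [572.4  60.4 205.3] ybear -87.5 tilt 0.1 t 34.4 q7 -1.55
  return _methods._mean(a, axis=axis, dtype=dtype,
  ret = ret.dtype.type(ret / rcount)
```

View pics/c8.png

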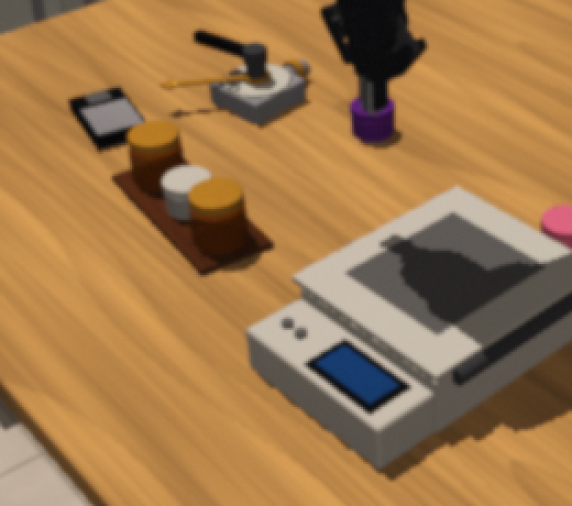

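The lid lies flat and shut, with its top face at about 69 mm all over. Next is the valve geometry.

```bash
cat > valve.py <<'E'
from h import *
np.set_printoptions(precision=1,suppress=True)
def go(c):
    im,d=snap(c); P=cloud(c,d); o={'top':1.0,'scene':.7}[c]; Z=P[...,2]-o
    hsv=cv2.cvtColor(im,cv2.COLOR_RGB2HSV)
    box=(P[...,0]>360)&(P[...,0]<590)&(P[...,1]>-480)&(P[...,1]<-250)
    L=box&(Z>58)&(im.max(2)<90); 
    def line(X):
        l=cv2.fitLine(X.astype(np.float32),cv2.DIST_HUBER,0,.01,.01).ravel(); return l[2:].astype(float),l[:2].astype(float)
    XL=P[L][:,:2]
    hub0=np.array([455,-345.]); bar=XL[np.hypot(*(XL-hub0).T)>28]
    Pm=box&(Z>30)&(Z<46)&(hsv[...,1]>85); XP=P[Pm][:,:2]; XP=XP[np.hypot(*(XP-hub0).T)>60]
    XP=XP[XP[:,0]>hub0[0]]
    a,u=line(bar); b,v=line(XP)
    u*=np.sign(u@(bar.mean(0)-hub0)); v*=np.sign(v@(XP.mean(0)-hub0))
    t=np.linalg.solve(np.c_[u,-v],b-a); ax=a+u*t[0]
    ang=lambda w:np.degrees(np.arctan2(w[1],w[0]))
    print(c,'lever',len(bar),'%.1f'%ang(u),'end',((bar-ax)@u).max().round(1),'pointer',len(XP),'%.1f'%ang(v),'end',((XP-ax)@v).max().round(1),'axis',ax,'diff %.1f'%(ang(v)-ang(u)))
    top=P[box&(Z>80)]; 
    if len(top): print(' high pts',len(top),np.median(top,0),top.min(0),top.max(0))
    return ax
for c in('top','scene'): go(c)
E
python3 valve.py
```

```text
top lever 126 -74.4 end 93.4 pointer 91 -28.8 end 117.4 axis [ 450.5 -344.1] diff 45.6
 high pts 49 [ 452.  -346.8   82.6] [ 435.  -427.7   81. ] [ 474.4 -324.2   86. ]
scene lever 101 -72.7 end 92.2 pointer 55 -27.8 end 116.7 axis [ 453.1 -345.1] diff 45.0
 high pts 11 [ 457.3 -341.4   81.6] [ 443.6 -410.2   80.9] [ 474.3 -320.3   82.7]
```

```bash
python3 -c "
from h import *
plan([473.3,-416.4,160],16.5)"; python3 -m crank '[[0,0,-70,-100,400,0,0.5],[0,0,-70,-100,400,0,0.5],[0,0,-70,-100,400,0,0.5],[0,0,-70,-100,400,0,0.5],[0,0,-70,-100,400,0,0.5],[0,0,-70,-100,400,0,0.5],[0,0,-70,-100,400,0,0.5],[0,0,-70,-100,400,0,0.5],[0,0,-70,-100,400,0,0.5],[0,0,-70,-100,400,0,0.5]]'; python3 -m crank '[[0,0,-32,0,0,0,0.5],[0,0,-32,0,0,0,0.5],[0,0,-32,0,0,0,0.5],[0,0,-32,0,0,0,0.5],[0,0,-32,0,0,0,0.5],[0,0,-32,0,0,0,0.5]]'; python3 -c "
from h import *
plan([473.3,-416.4,160],16.5)"
```

```text
shift [-119.8  472.2   44.9] turn z 76.1 | at [572.   60.7 204.5] ybear -87.4 tilt 0.2 t 34.5 q7 -1.55
t: 35.37
ee_pos: [494.4, -323.8, 204.6]
tcp_rot: [0.819, 0.574, -0.0, -0.001]
force: [1.2, -0.0, -0.0]
grip_width: 0.499
grip_force: 0.0
t: 35.87
ee_pos: [494.8, -322.4, 204.6]
tcp_rot: [0.63, 0.776, -0.0, -0.002]
force: [1.0, 0.1, -0.4]
grip_width: 0.502
grip_force: 0.0
shift [-87.7 -40.3  44.4] turn z -4.6 | at [ 494.8 -322.4  204.6] ybear 11.9 tilt 0.2 t 35.9 q7 0.80
```

```bash
python3 -m crank '[[0,0,-4.6,-40,-20,0,0.5],[0,0,-4.6,-80,-38,0,0.5],[0,0,-4.6,-90,-41,20,0.5],[0,0,-4.6,-90,-41,45,0.5],[0,0,-4.6,-90,-41,45,0.5],[0,0,-4.6,-90,-41,45,0.5]]'; python3 -c "
from h import *
plan([473.3,-416.4,54],16.5)"; python3 valve.py
```

```text
t: 36.37
ee_pos: [472.3, -417.8, 158.8]
tcp_rot: [0.6, 0.8, 0.0, -0.003]
force: [0.8, 0.5, 0.0]
grip_width: 0.498
grip_force: 0.0
shift [  0.5   1.6 104.8] turn z -0.2 | at [ 472.3 -417.8  158.8] ybear 16.3 tilt 0.3 t 36.4 q7 1.05
top lever 2832 -45.8 end 119.5 pointer 92 -29.0 end 123.0 axis [ 446.7 -341.1] diff 16.9
 high pts 9108 [ 442.7 -373.2  585.6] [ 360.  -477.3   81. ] [ 537.9 -251.6  691.2]
scene lever 3743 -13.4 end -56.2 pointer 53 -27.0 end -45.9 axis [ 598. -419.] diff -13.6
 high pts 4315 [ 493.2 -392.3  386.3] [ 407.5 -447.5   80.7] [ 543.4 -322.1  539.5]
```

```bash
python3 -m crank '[[0,0,0,0,1,35,0.5],[0,0,0,0,1,65,0.5],[0,0,0,0,1,65,0.5],[0,0,0,0,1,65,0.5]]'; python3 - <<'E'
from h import *
im,d=snap('scene')
cv2.imwrite('pics/c9.png',cv2.resize(im[110:240,170:320,::-1],None,fx=4,fy=4,interpolation=3))
plan([473.3,-416.4,54],16.5)
E
```

```text
t: 36.8
ee_pos: [474.4, -418.1, 96.3]
tcp_rot: [0.599, 0.801, 0.0, -0.001]
force: [0.1, 0.5, 0.6]
grip_width: 0.5
grip_force: 0.0
shift [ 3.5 -1.2 43.8] turn z -0.1 | at [ 475.4 -419.4   97.9] ybear 16.4 tilt 0.1 t 36.9 q7 1.06
```

View pics/c9.png

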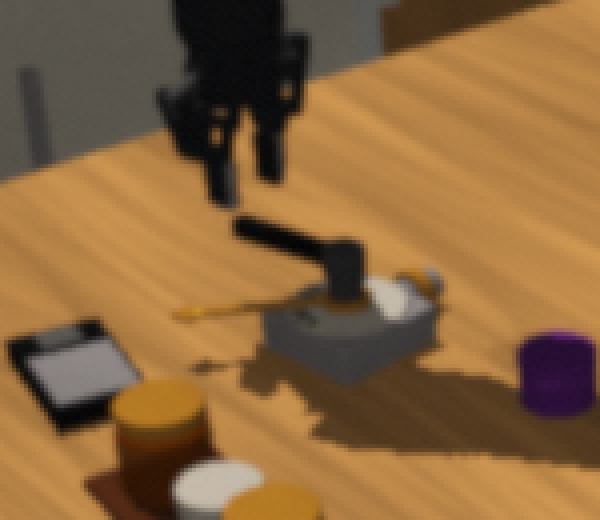

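The fingers, at (222,195) and (270,175), straddle the lever's bar at (265,230). I go down and close.

```bash
python3 -m crank '[[0,0,0,3,-1,25,0.5],[0,0,0,3,-1,43,0.5],[0,0,0,3,-1,43,0.5],[0,0,0,3,-1,43,0.5],[0,0,0,3,-1,43,0],[0,0,0,3,-1,43,0],[0,0,0,3,-1,43,0],[0,0,0,3,-1,43,0],[0,0,0,3,-1,43,0]]' 40; python3 -c "
from h import *
plan([473.3,-416.4,54],16.5)"
```

```text
t: 37.6
ee_pos: [473.3, -418.4, 55.6]
tcp_rot: [0.6, 0.8, -0.0, 0.002]
force: [-1.4, -0.2, 5.0]
grip_width: 0.156
grip_force: 42.0
shift [2.  0.6 1.6] turn z -0.2 | at [ 473.3 -418.4   55.6] ybear 16.3 tilt 0.2 t 37.6 q7 1.07
```

```bash
python3 -c "
from h import *
s=env.sense(); M=R.from_quat(s['tcp_rot']).as_matrix(); v=s['ee_pos'][:2]-np.array([452,-344.5])
for a in (6,12,18,24,30,36,40,43,45):
  r=np.radians(a); Q=np.array([[np.cos(r),-np.sin(r)],[np.sin(r),np.cos(r)]]); dd=np.r_[Q@v-v,0]
  print(a,np.round(M.T@dd,1))
"
```

```text
6 [0.4 8.  0. ]
12 [ 1.6 16.   0. ]
18 [ 3.7 23.8  0. ]
24 [ 6.5 31.3  0. ]
30 [10.1 38.5  0. ]
36 [14.5 45.3  0. ]
40 [17.8 49.5  0. ]
43 [20.4 52.6  0. ]
45 [22.3 54.5  0. ]
```

```bash
python3 -m crank '[[0,0,-6,0.4,8,0,0],[0,0,-12,1.6,16,0,0],[0,0,-18,3.7,23.8,0,0],[0,0,-24,6.5,31.3,0,0],[0,0,-30,10.1,38.5,0,0],[0,0,-36,14.5,45.3,0,0],[0,0,-40,17.8,49.5,0,0],[0,0,-43,20.4,52.6,0,0],[0,0,-45,22.3,54.5,0,0],[0,0,-45,22.3,54.5,0,0]]'; python3 -m crank '[[0,0,0,0,0,0,0],[0,0,0,0,0,0,0]]'; python3 -c "
from h import *
s=env.sense(); v=s['ee_pos'][:2]-np.array([452,-344.5]); print('bearing',np.degrees(np.arctan2(v[1],v[0])),np.hypot(*v),s['force'],s['torque'])
plan([518,-381,54],61.7)
im,d=snap('top'); cv2.imwrite('pics/c10.png',cv2.resize(im[180:310,420:540,::-1],None,fx=4.5,fy=4.5,interpolation=3))"
```

```text
t: 38.43
ee_pos: [521.2, -379.3, 55.7]
tcp_rot: [0.247, 0.969, 0.0, 0.002]
force: [0.4, 3.7, 6.0]
grip_width: 0.156
grip_force: 41.8
t: 38.6
ee_pos: [521.2, -379.2, 55.7]
tcp_rot: [0.247, 0.969, 0.001, 0.002]
force: [0.7, 3.5, 6.0]
grip_width: 0.153
grip_force: 41.7
bearing -26.64942214069605 77.46368840297512 [0.73693999 3.49855132 5.97923328] [ 0.7920621  -0.17137663 -0.12644892]
shift [ 2.  -3.1  1.7] turn z -0.3 | at [ 521.2 -379.2   55.7] ybear 61.4 tilt 0.2 t 38.6 q7 1.63
```

```bash
python3 -m crank '[[0,0,0,0,0,0,0.5],[0,0,0,0,0,0,0.5],[0,0,0,0,0,0,0.5],[0,0,0,0,0,-40,0.5],[0,0,0,0,0,-80,0.5],[0,0,0,0,0,-120,0.5],[0,0,0,0,0,-150,0.5],[0,0,0,0,0,-150,0.5]]'; python3 -m crank '[[0,0,0,40,140,0,0.5],[0,0,0,40,180,0,0.5],[0,0,0,40,220,0,0.5],[0,0,0,40,240,0,0.5],[0,0,0,40,240,0,0.5],[0,0,0,40,240,0,0.5],[0,0,0,40,240,0,0.5],[0,0,0,40,240,0,0.5]]'; python3 - <<'E'
from h import *
plan([518,-381,54],61.7)
for c in('top','scene'):
    im,d=snap(c); cv2.imwrite(f'pics/v_{c}.png',im[:,:,::-1])
    P=cloud(c,d); o={'top':1.,'scene':.7}[c]; Z=P[...,2]-o; ax=np.array({'top':[450.5,-344.1],'scene':[453.1,-345.1]}[c])
    hsv=cv2.cvtColor(im,cv2.COLOR_RGB2HSV); D=P[...,:2]-ax; r=np.hypot(D[...,0],D[...,1]); b=np.degrees(np.arctan2(D[...,1],D[...,0]))
    near=(abs(b+28)<25)
    L=near&(r>25)&(r<102)&(Z>58)&(Z<90); Q=near&(r>98)&(r<125)&(Z>25)&(Z<50)
    def fit(m):
        X=P[m][:,:2].astype(np.float32); l=cv2.fitLine(X,cv2.DIST_HUBER,0,.01,.01).ravel(); return np.degrees(np.arctan2(l[1],l[0])) , len(X), np.median(b[m]), X.mean(0), r[m].max()
    print(c,'lever',fit(L)); print(c,'pointer end',fit(Q))
a=cv2.imread('pics/v_top.png')[195:285,430:520]; b=cv2.imread('pics/v_scene.png')[150:220,200:300]
cv2.imwrite('pics/c10.png',np.hstack([cv2.resize(a,(400,400),interpolation=3),cv2.resize(b,(400,280),interpolation=3)[:280].repeat(1,0) if 0 else cv2.copyMakeBorder(cv2.resize(b,(400,280),interpolation=3),0,120,0,0,0)]))
E
```

```text
t: 39.32
ee_pos: [522.0, -383.4, 211.5]
tcp_rot: [0.248, 0.969, -0.002, 0.006]
force: [0.6, -0.9, 1.3]
grip_width: 0.501
grip_force: 0.0
t: 39.98
ee_pos: [599.5, -146.8, 202.9]
tcp_rot: [0.245, 0.97, 0.001, -0.0]
force: [-0.1, -1.0, 0.3]
grip_width: 0.496
grip_force: 0.0
shift [ -39.6 -244.9  148.7] turn z -0.1 | at [ 599.5 -146.8  202.9] ybear 61.6 tilt 0.1 t 40.0 q7 1.22
top lever (np.float32(-29.362377), 190, np.float64(-25.16079349200375), array([ 504.46152, -369.86172], dtype=float32), np.float64(95.54861463947158))
top pointer end (np.float32(-89.07596), 35, np.float64(-28.820420477731687), array([ 546.33167, -396.33594], dtype=float32), np.float64(117.47976228248282))
scene lever (np.float32(-29.682384), 151, np.float64(-21.28321005651674), array([ 510.7651, -368.0038], dtype=float32), np.float64(93.861220886475))
scene pointer end (np.float32(-65.32928), 20, np.float64(-29.146265897058377), array([ 546.9211 , -395.73984], dtype=float32), np.float64(116.96441081650113))
```

View pics/c10.png

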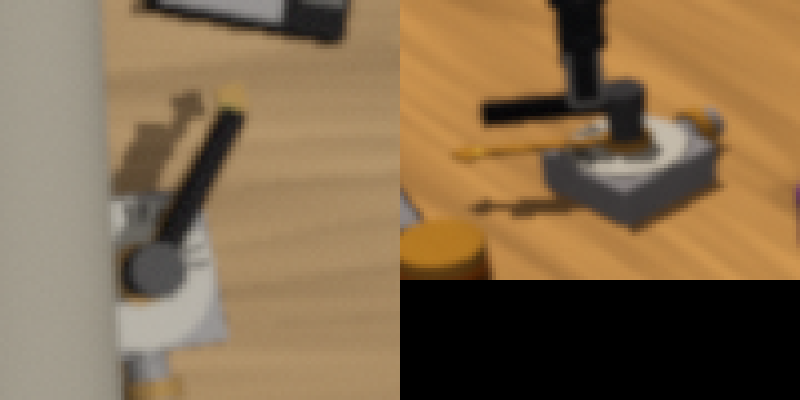

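The lever lies over the pointer in the top view, with only the brass tip showing beyond it at (232,97). I move the arm clear and check the angles cleanly.

```bash
python3 -m crank '[[0,0,0,0,0,-42,0.5],[0,0,0,0,0,-84,0.5],[0,0,0,40,110,-100,0.5],[0,0,0,40,150,-120,0.5],[0,0,0,40,190,-120,0.5],[0,0,0,40,210,-120,0.5],[0,0,0,40,210,-120,0.5],[0,0,0,40,210,-120,0.5]]'; python3 - <<'E'
from h import *
np.set_printoptions(precision=1,suppress=True)
A=[]
for c in('top','scene'):
    LP=[];QP=[]
    for k in range(4):
        im,d=snap(c); P=cloud(c,d); o={'top':1.,'scene':.7}[c]; Z=P[...,2]-o; ax=np.array({'top':[450.5,-344.1],'scene':[453.1,-345.1]}[c])
        D=P[...,:2]-ax; r=np.hypot(D[...,0],D[...,1]); b=np.degrees(np.arctan2(D[...,1],D[...,0])); near=abs(b+28)<30
        LP.append(P[near&(r>30)&(r<94)&(Z>62)&(Z<90)&(im.max(2)<110)]); QP.append(P[near&(r>101)&(r<125)&(Z>28)&(Z<50)])
    L=np.vstack(LP);Q=np.vstack(QP)
    l=cv2.fitLine(L[:,:2].astype(np.float32),cv2.DIST_HUBER,0,.01,.01).ravel(); u=l[:2]*np.sign(l[0]); n=np.array([-u[1],u[0]])
    q=Q[:,:2].mean(0)-l[2:]
    print(c,'lever bearing %.1f'%np.degrees(np.arctan2(u[1],u[0])),len(L),len(Q),'pointer end lateral off lever line %.1f mm'%(q@n),'axis lateral',(ax-l[2:])@n, 'z',np.median(L[:,2]),np.median(Q[:,2]))
for c in('top','scene'):
  for t,z in(('lever_tip',68),('set_pointer_tip',37)):
    snap(c)
    for o in env.tip_of(c,t)[:1]: print(c,t,o['conf'],at_z(c,o['at'],z+1))
E
python3 meas.py | grep jar1; python3 -c "
from h import *
snap('scene'); snap('top')
for c in('scene','top'):
  for o in env.tip_of(c,'tested_pot'): print(c,o['conf'],at_z(c,o['at'],8))
im,d=snap('scene','final')"
```

```text
t: 40.75
ee_pos: [665.8, 59.9, 324.1]
tcp_rot: [0.245, 0.97, 0.003, 0.0]
force: [-0.9, 1.7, -0.1]
grip_width: 0.501
grip_force: 0.0
top lever bearing -28.5 676 140 pointer end lateral off lever line -3.7 mm axis lateral -3.460152318821585 z 76.2101515367541 39.41434177114763
scene lever bearing -29.8 532 68 pointer end lateral off lever line -5.0 mm axis lateral -8.604798381347798 z 73.46291806477592 38.70892647909989
top lever_tip 0.58 [ 531.  -382.5   69. ]
top set_pointer_tip 0.45 [ 556.5 -402.4   38. ]
scene lever_tip 0.85 [ 537.5 -391.3   69. ]
scene set_pointer_tip 0.5 [ 552.4 -409.5   38. ]
jar1 top 0.85 [351.9, 160.4, 377.1, 182.8] ztop 75.3 topc [ 661.4 -105. ] mid [ 662.9 -106.3] ext [57.6 57.1] [164. 130.  75.]
jar1 top 0.81 [410.7, 164.0, 438.1, 191.9] ztop 74.7 topc [ 649.3 -255.8] mid [ 647.8 -255.8] ext [57.4 57.3] [166. 132.  77.]
jar1 scene 0.95 [199.8, 204.2, 225.5, 237.5] ztop 72.9 topc [ 651.5 -253.2] mid [ 650.7 -254.8] ext [62.6 62.9] [90. 54. 18.]
jar1 scene 0.94 [227.5, 234.9, 253.9, 263.8] ztop 72.3 topc [ 666. -100.] mid [ 666.2 -101.5] ext [56.8 58. ] [79. 37.  8.]
jar1 scene 0.31 [220.7, 169.5, 260.4, 182.7] ztop 80.3 topc [ 477.8 -351.7] mid [ 485.6 -354.6] ext [103.   67.5] [40.5 33.  28. ]
scene 0.9 [392.1885937  157.33478092   8.        ]
scene 0.56 [ 664.21204997 -166.70625903    8.        ]
top 0.97 [383.65781793 146.4952078    8.        ]
top 0.94 [ 650.31723717 -173.16619969    8.        ]
```

View pics/final.png

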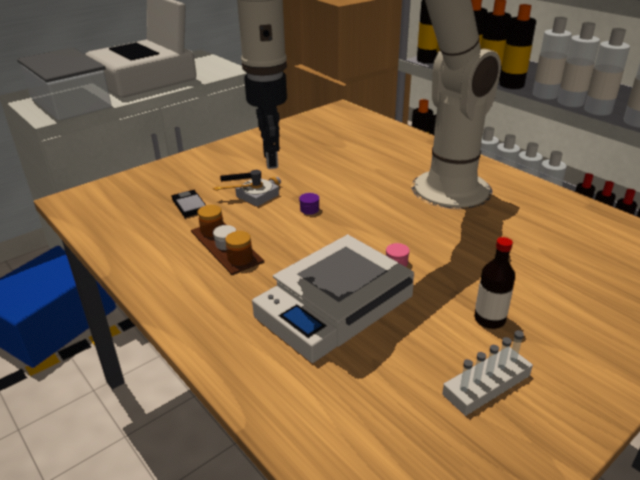

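Jars, tested pot and bystanders are unmoved. For the lever I add one more precise check: colour masks projected onto the known height planes.

```bash
python3 - <<'E'
from h import *
np.set_printoptions(precision=1,suppress=True)
def pl(c,m,z):
    v,u=np.nonzero(m); k,o,M=cal(c); r=np.stack([(u-k['cx'])/k['fx'],-(v-k['cy'])/k['fy'],-np.ones(len(u))],-1)@M.T
    return (o+r*((z-o[2])/r[:,2])[:,None])[:,:2]
ax0=np.array([452,-344.5])
def fit(X,lo,hi,b0):
    for i in range(3):
        D=X-ax0; r=np.hypot(*D.T); b=np.degrees(np.arctan2(D[:,1],D[:,0])); S=X[(r>lo)&(r<hi)&(abs(b-b0)<18)]
    l=cv2.fitLine(S.astype(np.float32),cv2.DIST_HUBER,0,.01,.01).ravel(); u=l[:2]*np.sign(l[0]); return np.degrees(np.arctan2(u[1],u[0])).round(2),len(S),np.cross(u,ax0-l[2:]).round(1)
for c in('top','scene'):
    i0=cv2.imread(f'pics/{c}0.png'); i1=snap(c)[0][:,:,::-1].copy()
    h0=cv2.cvtColor(i0,cv2.COLOR_BGR2HSV)
    dark=lambda i:i.max(2)<75
    bench=cv2.cvtColor(i1,cv2.COLOR_BGR2HSV)
    diff=cv2.absdiff(i0,i1).max(2)>18
    print(c,'lever before',fit(pl(c,dark(i0),76),35,95,-74),'after',fit(pl(c,dark(i1),76),35,95,-28))
    # pointer before: changed pixels or brass
    brass=(h0[...,0]>12)&(h0[...,0]<28)&(h0[...,1]>135)
    print('   pointer before',[fit(pl(c,m,38),62,118,-28) for m in (brass,)])
a=cv2.imread('pics/top0.png')[205:285,440:520]; cv2.imwrite('pics/p0.png',a)
k=cv2.cvtColor(a,cv2.COLOR_BGR2HSV); print('brass px hsv',k[15,40],k[20,39],'bench',k[15,25])
E
```

```text
top lever before (np.float32(-75.83), 107, np.float64(-0.2)) after (np.float32(-30.53), 126, np.float64(-5.7))
   pointer before [(np.float32(-27.65), 8, np.float64(2.0))]
scene lever before (np.float32(-78.39), 71, np.float64(-8.9)) after (np.float32(-17.06), 86, np.float64(4.1))
   pointer before [(np.float32(88.88), 192, np.float64(82.4))]
brass px hsv [ 21 128 172] [ 18 125 170] bench [ 17 102 165]<stdin>:10: DeprecationWarning: Arrays of 2-dimensional vectors are deprecated. Use arrays of 3-dimensional vectors instead. (deprecated in NumPy 2.0)
```

```bash
cat > fit.py <<'E'
from h import *
from scipy.optimize import minimize
np.set_printoptions(precision=2,suppress=True)
F=8
def hull(c,pts):
    p=np.array([proj(c,q) for q in pts]); return cv2.convexHull(((p-OFF)*F*16).astype(np.int32))
def ren(c,x,y,th,polys):
    img=np.zeros((N[1]*F,N[0]*F),np.uint8)
    u=np.array([np.cos(th),np.sin(th)]); n=np.array([-u[1],u[0]]); a=np.array([x,y])
    for r0,r1,w,z0,z1 in polys:
        P=[np.r_[a+u*r+n*s*w,z] for r in(r0,r1) for s in(-1,1) for z in(z0,z1)]
        cv2.fillConvexPoly(img,hull(c,P),255,shift=4)
    return cv2.resize(img,tuple(N),interpolation=cv2.INTER_AREA)/255.
def run(c,im,polys,th0,soft,xy0,fixed=None,rmin=0):
    best=None
    f=lambda p:((ren(c,p[0],p[1],p[2],polys)-soft)**2*W).sum()
    g=(lambda p:f([fixed[0],fixed[1],p[0]])) if fixed is not None else f
    for d in(-.06,0,.06):
        p0=[th0+d] if fixed is not None else [*xy0,th0+d]
        sx=np.vstack([p0]+[np.array(p0)+e for e in (np.eye(len(p0))*([.05] if fixed is not None else [4,4,.05]))])
        r=minimize(g,p0,method='Nelder-Mead',options=dict(initial_simplex=sx,xatol=1e-3,fatol=1e-3))
        if best is None or r.fun<best.fun: best=r
    return best
for c in('top','scene'):
    cc=np.array(proj(c,[475,-370,60])); OFF=(cc-45).astype(int); N=np.array([90,90])
    sl=(slice(OFF[1],OFF[1]+90),slice(OFF[0],OFF[0]+90)); W=np.ones((90,90))
    i0=cv2.imread(f'pics/{c}0.png')[sl]; i1=snap(c)[0][:,:,::-1][sl].copy()
    yy,xx=np.mgrid[:90,:90]
    res=[]
    for im,th in((i0,-74),(i1,-28.5)):
        soft=np.clip((95-im.max(2).astype(float))/60,0,1)
        ax=np.array([452,-344.5]); m=ren(c,*ax,np.radians(th),[(20,125,26,60,80)]); W=(m>0).astype(float)   # look only round the bar
        r=run(c,im,[(0,100,7,60,76)],np.radians(th),soft,ax); res.append(r); print(c,'lever',th,'->',r.x[:2],np.degrees(r.x[2]).round(2),'cost %.1f'%r.fun, soft.sum().round())
    # pointer, before
    h=cv2.cvtColor(i0,cv2.COLOR_BGR2HSV).astype(float); soft=np.clip((h[...,1]-108)/18,0,1)
    W=(ren(c,*ax,np.radians(-28.5),[(62,135,16,37,38)])>0).astype(float)
    for w in(3,5):
        r=run(c,i0,[(0,120,w,36,38)],np.radians(-28.5),soft,ax); print(c,'pointer w',w,r.x[:2],np.degrees(r.x[2]).round(2),'cost %.1f'%r.fun)
        r=run(c,i0,[(0,120,w,36,38)],np.radians(-28.5),soft,ax,fixed=(res[0].x[:2]+res[1].x[:2])/2); print('    axis fixed',np.degrees(r.x).round(2),'cost %.1f'%r.fun)
E
python3 fit.py
```

```text
top lever -74 -> [ 450.75 -336.75] -77.53 cost 31.3 346.0Traceback (most recent call last):
  File "fit.py", line 33, in <module>
    r=run(c,im,[(0,100,7,60,76)],np.radians(th),soft,ax); res.append(r); print(c,'lever',th,'->',r.x[:2],np.degrees(r.x[2]).round(2),'cost %.1f'%r.fun, soft.sum().round())
  File "fit.py", line 21, in run
    r=minimize(g,p0,method='Nelder-Mead',options=dict(initial_simplex=sx,xatol=1e-3,fatol=1e-3))
    res = _minimize_neldermead(fun, x0, args, callback, bounds=bounds,
                               **options)
    fxcc = func(xcc)
    fx = function(np.copy(x), *(wrapper_args + args))
  File "fit.py", line 16, in <lambda>
    f=lambda p:((ren(c,p[0],p[1],p[2],polys)-soft)**2*W).sum()
                 ~~~^^^^^^^^^^^^^^^^^^^^^^^^
  File "fit.py", line 12, in ren
    cv2.fillConvexPoly(img,hull(c,P),255,shift=4)
                           ~~~~^^^^^
  File "fit.py", line 6, in hull
    p=np.array([proj(c,q) for q in pts]); return cv2.convexHull(((p-OFF)*F*16).astype(np.int32))
                ~~~~^^^^^
  File "h.py", line 22, in proj
    k,o,M=cal(c); q=M.T@(np.array(p)-o); return k['cx']+k['fx']*q[0]/-q[2],k['cy']-k['fy']*q[1]/-q[2]
          ~~~^^^
  File "h.py", line 9, in cal
    k=env.get_calibration(c); return k,np.array(k['origin']),R.from_quat(k['orientation']).as_matrix()
ValueError: time passes only in moves, steps and waits
```

The gripper's pads and encoder put the lever at -28.6° in the world frame. The pointer averages about -28.7° over three estimates, so they agree within about a degree. I check the tested pot's place once more, then hand in.

```bash
python3 - <<'E'
from h import *
for c in('top','scene'):
    im,d=snap(c); P=cloud(c,d)
    m=(abs(P[...,0]-657)<36)&(abs(P[...,1]+180)<36)&(P[...,2]>44)&(P[...,2]<58)&(im.min(2)>100); X=P[m]
    print(c,m.sum(),((X.min(0)+X.max(0))/2).round(1),X.mean(0).round(1))
E
```

```text
top 354 [ 656.4 -180.6   50.8] [ 655.1 -180.6   49.2]
scene 187 [ 656.1 -181.5   49.4] [ 658.1 -181.6   48.9]
```

```bash
python3 -c "
from cell import env
print(env.hand_in())"
```

```text
the job is handed in; nothing more can be done
None
```

The job is handed in: the tested pot stands midway between the jars, the three waiting pots are in the tray, the lid is pressed fully shut, and the lever was then turned into line with the brass pointer (measured within about 1–2°).

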